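# Seal the airtight dry box under the TV

## Robot

A 7-joint arm with a two-finger parallel gripper is mounted at the origin on the work surface. World frame = base frame: x ahead of the robot, y to its left, z up, the work surface at z = 0. Lengths are in m, angles in rad, forces in N, time in s.
With the tool pointing down it reaches from about 0.35 to 0.9 m from the base axis. Payload 8.1 kg.
Tool frame: the origin (TCP) lies midway between the tips of the shut fingers; the grasp point (between the pads) lies 19 mm behind it; z points along the fingers, x is the direction in which the jaws open and shut, and the axes are right-handed (so a half turn about z gives the same grasp; the last joint's range is limited). The gripper opens to 92 mm and grips with 3 to 60 N. Pads are 19 mm wide; open, the fingers measure 130 mm over their backs; the gripper's body (75 mm by 190 mm) begins 47 mm behind the grasp point.
Start: joints at [-1.332, 0.434, 0.025, 1.573, -0.012, 1.134, -0.075], TCP at [0.21, 0.589, 0.227] pointing down, gripper open.
Joint ranges: [-2.62, 2.62], [-0.44, 2.09], [-1.27, 1.32], [0.08, 2.57], [-1.32, 4.46], [0.12, 2], [-2.74, 2.74]. Speed limits (rad/s): [2.22, 2.22, 3.01, 3.01, 3.14, 3.14, 3.14].

## Interface

Orientations are given as a rotation vector (axis times angle).
In Python, from cell import arm gives the robot as it stands.
- The arm moves only by the tool jog_arm, never from a script. Its argument "commands" is a list of rows, each an object with "translation": the shift along the tool's x, y, z in mm, a list of three; "turn": the turn, a rotation vector about the tool's x, y, z in rad, a list of three. A call has 1 to 12 rows; each row is the pose to reach, as a shift and turn from the pose commanded when the call began, along the tool's axes at that moment; what a row does not reach only later rows make up. A row lasts 1/12 s, in which the tool goes at most 41.7 mm and 7.16 degrees, less where a joint would pass 70% of its speed; a pose out of reach is approached as far as the arm can. A call with a gripper value outside its range is refused whole. "claw" is the closure, from -1 (fully open) to 1 (shut), so that 0 is half open, set as the call begins (left out, the last holds). The fingers move at their own pace and stop on an object; "grip_force" is the grip in N (left out, the last holds). Time passes only in rows, so rows that repeat a pose let the fingers close. It gives the time, the measured TCP pose, the force and the opening at its end, in the units of the state.
- arm.observe(): the state, without advancing time (a new reading comes with each control period).
- arm.get_image(name): name is "scene" or "top" or "wrist"; returns the picture (480x640x3 uint8, blue, green, red); there is no depth.
- arm.camera_info(name): a dict with "vertical_fov" (degrees; the focal length in pixels is half the picture's height over the tangent of half this angle, whatever the lens; pixels are square), "cx", "cy" (the principal point, pixels), "eye" and "rotation" of the camera in the world. Camera axes: x right, y up, looking along -z (the intrinsics and any distortion apply to the point x, -y, -z); pixel columns grow to the right and rows downward; lengths in m; the calibration is good to about 2 mm. A picture is of the moment at which its call begins: read the wrist's pose just before it. camera_info takes no time and is no camera call; for the wrist camera it gives the pose at the moment of the call.
- arm.sign_off(): hands the job in, once; it reports no verdict.
Trained networks look in the newest picture that a camera, given by its name, has taken for a name from the list of things; names that differ only in an ending like _2 or _b are one class to them, and where a whole thing is asked for, a point or a joint stands for the part that bears it (a point fixed in the world has none). Each returns a list of dicts, best first, with "confidence" (0 to 1); they miss things now and then, are a little off and sometimes report something else, mostly with a low value. They report only what shows in the picture. A call takes as long as a camera call. They do not tell look-alikes from the thing itself.
- arm.trace(camera, query): "region" (480x640 bool, what is visible of it) and "box" ([left, top, width, height] in pixels, round what is visible of it).
- arm.landmark_of(camera, query): "at" ([column, row] in pixels: a listed point, or the origin of a listed thing).
The state is a dict: "clock": time; "joints": joint angles; "dq": joint speeds; "joint_efforts": joint torques, N m; "position": TCP position; "ee_rot": TCP orientation; "force": force on the tool from outside, world axes, zero at the start; "ft_torque": the same for the moment, N m; "width": opening from 0.0 (shut) to 1.0 (fully open).
Only numpy, scipy, OpenCV 4.12 (cv2) and the standard library are available. Lean on these libraries where they do the work, as an engineer would, in place of code of your own. Each camera call takes 0.05 s, during which the arm holds its last target. There are 200 camera calls.

## Task

Put the round desiccant canister into the open dry-box tub, set the wooden lid on with its lug between the two cheeks of the tub's fork, and press the lid down point by point around its edge, firmly but without forcing it in one big shove, until the gasket is seated and the lid is fully down, level all round. Then push the headed pin fully home through fork and lug. Leave everything else where it is.

Things in the scene. Friction and masses are not known exactly. Their poses are not given: they have to be found in the camera images.
- tub: Open grey plastic tub, fixed to the table, long along its y. Origin: centre of its underside, on the table (z = 0). Outside 130 (x) x 166 (y) mm, floor 5 mm thick, walls 4 mm, inside 122 x 158 mm. Rim flange 142 x 178 mm, its top 68 mm high. A rack of black cartridges 38 mm tall fills the inside at the -y end (y below -40 mm); the rest (y -40 to +79 mm) is free
- tub_mouth (a point): Centre of the tub's mouth, level with the hard rim (68 mm up), tub axes. A black gasket runs round the rim, its top at first 74 to 76 mm up. Each of its 4 corners slides down, and stays down, when pushed with 11 to 15 N through the lid's corner above it, and is seated 70 mm up, with a slightly springy stop. One push in the middle would need 44 N at once; over 40 N on the tub through the lid is forcing it
- tub_fork (a point): Metal fork outside the tub's +x long wall: this point is midway between its two cheeks on the line of the pin (tub x = 86, y = 0, z = 72 mm), tub axes. Each cheek is 8 mm thick in y (10 to 18 mm either side of this point), spans tub x = 76 to 102 mm and its top is 82 mm high; the gap is 20 mm
- lid_grip (a point): Centre of the bar handle, 14 (x) x 70 (y) x 28 (z) mm, on the middle of the loose wooden lid (about 280 g): grasp here. Axes as the lid's: lug side is +x. 34 mm above the lid's lowest face (and the table at the start), 14 mm above its top face. Lid centred on the tub at the same yaw: about 100 mm above the table on the raised gasket, 94 mm when seated
- lid_lug (a point): Centre of the hole (13 x 10 mm, along y) in the metal lug, 12 mm thick in y, that sticks out of the lid's +x edge; at lid x = 86 mm, 22 mm below lid_grip; lid axes. It goes between the fork's cheeks with 4 mm to spare each side. Lid plate 142 x 178 x 10 mm; under it a rounded bead 114 x 150 mm, 10 mm deep, goes into the tub's mouth with 4 mm to spare each side
- lid_corner_a (a point): Point on the lid's top face near its corner at lid x = -54, y = -70 mm, just inside the gasket's corner: a good place to press. 20 mm above the lid's underside bead; 86 mm above the table with the lid on the raised gasket, 80 mm when seated. Axes as the lid's
- lid_corner_b (a point): Point on the lid's top face near its corner at lid x = -54, y = 70 mm, just inside the gasket's corner: a good place to press. 20 mm above the lid's underside bead; 86 mm above the table with the lid on the raised gasket, 80 mm when seated. Axes as the lid's
- lid_corner_c (a point): Point on the lid's top face near its corner at lid x = 54, y = -70 mm, just inside the gasket's corner: a good place to press. 20 mm above the lid's underside bead; 86 mm above the table with the lid on the raised gasket, 80 mm when seated. Axes as the lid's
- lid_corner_d (a point): Point on the lid's top face near its corner at lid x = 54, y = 70 mm, just inside the gasket's corner: a good place to press. 20 mm above the lid's underside bead; 86 mm above the table with the lid on the raised gasket, 80 mm when seated. Axes as the lid's
- pin (a joint): Travel of the steel headed pin (6 mm thick, head 18 mm across and 6 mm thick), captive in the fork, lying level along the tub's y at tub x = 86 mm, 72 mm above the table. 0 to 0.004 m: drawn back, tip inside the +y cheek. It moves towards the tub's -y, with about 2 N, and stays where left. 0.041 m: fully home, head against the cheek. The lug blocks it until the lid is seated
- pin_head (a point): Centre of the outer (+y) face of the pin's head, the face to push. At tub x = 86, z = 72 mm, y = 65 mm minus the pin's travel (24 mm when home). Axes as the tub's
- canister_mid (a point): Centre (half-way up) of the round aluminium desiccant canister, 44 mm across, 34 mm tall, 60 g, standing upright, with small dark holes in its top
- tin: Rectangular steel mint tin, 40 x 58 x 20 mm, loose bystander, origin under its centre; stays where it is
- remote: White remote, 46 x 170 x 18 mm, loose bystander, long along its y, origin under its centre; stays where it is
- tumbler: Glass tumbler, 76 mm across, 95 mm tall, loose bystander, origin under its centre; stays where it is
- dish: Round steel keyring dish, 100 mm across, 25 mm tall, loose bystander, origin under its centre; stays where it is
- phone_stand: Dark silicone phone stand, 85 x 75 mm, about 95 mm tall, loose bystander, origin under its centre; stays where it is
Not all that is in view belongs to the job. Leave any green look-alike of the part that bears lid_grip alone. What is shaped like the tub but yellow is not meant.

How it is judged:
By the outcome, as a careful person would: the job done as asked, in the order asked, and still so for the second after the job is handed in, with the robot touching nothing.
It also fails if it takes over 72 s, if anything falls off the work surface, if the arm or the gripper's body presses on something with over 40 N, if the wrist force passes 120 N, or if a joint passes its speed limit or range.

## Working session

There is one attempt and no reset: what is moved stays moved. The work goes in short steps, Python scripts to look and compute and a tool call to move; the robot and the scene stay as the last step left them, time stands still between calls to the robot, and variables do not carry over. Pictures are saved under pics/ and viewed, about 8 in all and at most 12, crops included, and the job is handed in when it is done.

Besides the shell and the picture viewer there is one more tool, called after "Call:" as name(argument=value, ...) on one line, values as JSON. jog_arm: Moves the arm, as the interface text tells. Its arguments: {"type":"object","properties":{"commands":{"type":"array","items":{"type":"object","properties":{"translation":{"type":"array","items":{"type":"number"}},"turn":{"type":"array","items":{"type":"number"}}}}},"claw":{"type":"number"},"grip_force":{"type":"number"}},"required":["commands"]}

```bash
ls; mkdir -p pics; python3 - <<'E'
from cell import arm
import cv2,numpy as np
print({k:np.round(v,3) for k,v in arm.observe().items()})
for c in ("scene","top","wrist"):
    im=arm.get_image(c); cv2.imwrite(f"pics/{c}0.png",im); print(c,arm.camera_info(c))
a=[cv2.imread(f"pics/{c}0.png") for c in ("scene","top")]
for q in ["tub","tub_fork","lid_grip","lid_lug","lid_corner_a","pin_head","canister_mid","tin","remote","tumbler","dish","phone_stand"]:
    for c in ("top","scene"):
        print(q,c,[(np.round(d["at"]).tolist(),round(d["confidence"],2)) for d in arm.landmark_of(c,q)][:5])
E
```

```text
pics
{'clock': np.float64(0.0), 'joints': array([-1.332,  0.435,  0.025,  1.574, -0.012,  1.134, -0.075]), 'dq': array([-0.   ,  0.   , -0.001, -0.002,  0.001, -0.001, -0.   ]), 'joint_efforts': array([-1.0000e-03, -6.6784e+01,  9.8400e-01, -3.1446e+01, -6.1000e-02,
        4.2000e-02,  0.0000e+00]), 'position': array([0.209, 0.588, 0.226]), 'ee_rot': array([ 2.566e+00,  1.811e+00, -2.000e-03]), 'force': array([-0.002, -0.425,  0.071]), 'ft_torque': array([-0.024, -0.016,  0.006]), 'width': np.float64(1.001)}
scene {'vertical_fov': 43.12614575186451, 'cx': 315.63356199076935, 'cy': 238.75505690815044, 'eye': array([1.3656409 , 1.00513045, 1.1309915 ]), 'rotation': array([0.38314615, 1.05474926, 2.23348835])}
top {'vertical_fov': 48.72606030994643, 'cx': 325.5919281059979, 'cy': 238.38156831552644, 'eye': array([ 0.28576111, -0.01156433,  1.25816131]), 'rotation': array([ 0.15757571, -0.158973  , -1.52227741])}
wrist {'vertical_fov': 63.64194575547198, 'cx': 322.57895510658193, 'cy': 241.85394063213113, 'eye': array([0.13366534, 0.61515822, 0.38427938]), 'rotation': array([-0.26334229
[... 801 characters left out ...]
55.0, 276.0], 0.84), ([323.0, 276.0], 0.82), ([434.0, 235.0], 0.77)]
pin_head top [([392.0, 212.0], 0.51), ([376.0, 315.0], 0.39)]
pin_head scene [([257.0, 217.0], 0.57), ([328.0, 190.0], 0.5)]
canister_mid top []
canister_mid scene [([357.0, 274.0], 0.64), ([330.0, 238.0], 0.51)]
tin top [([324.0, 204.0], 0.58)]
tin scene [([281.0, 266.0], 0.65)]
remote top [([391.0, 152.0], 0.56)]
remote scene [([206.0, 264.0], 0.72)]
tumbler top [([520.0, 308.0], 0.74)]
tumbler scene [([251.0, 170.0], 0.73), ([278.0, 270.0], 0.21)]
dish top [([418.0, 252.0], 0.67), ([117.0, 270.0], 0.59)]
dish scene [([466.0, 338.0], 0.7)]
phone_stand top [([234.0, 147.0], 0.86)]
phone_stand scene [([357.0, 271.0], 0.48)]
```

View pics/top0.png

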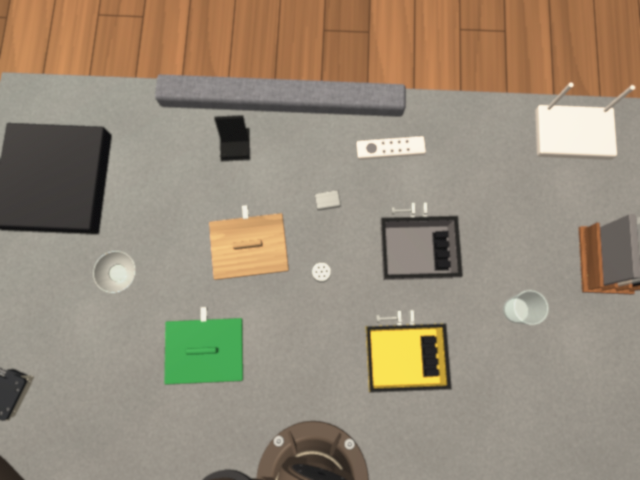

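View pics/scene0.png

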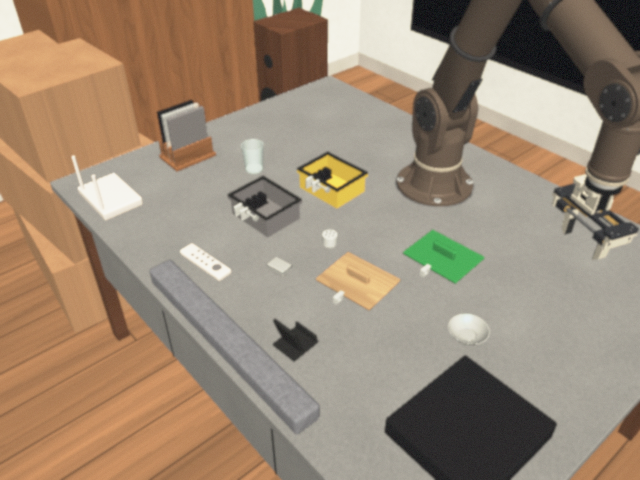

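The top view shows the grey tub at (421,247), wooden lid at (248,246) with its lug up at (245,212), canister at (321,271), tin at (328,200) and remote at (391,147). The look-alikes are the green lid (204,350) and the yellow tub (409,357). The canister's rivals are the dish (114,272) and the tumbler (526,307). Next I'll localise them and check a close crop.

```bash
cat > h.py <<'E'
from cell import arm
import cv2, numpy as np
from scipy.spatial.transform import Rotation as R
def ray(cam,px,info=None):
    i=info or arm.camera_info(cam); f=240/np.tan(np.radians(i["vertical_fov"]/2))
    d=R.from_rotvec(i["rotation"]).apply([(px[0]-i["cx"])/f,-(px[1]-i["cy"])/f,-1]); return np.array(i["eye"]),d
def at_z(cam,px,z,info=None):
    e,d=ray(cam,px,info); return e+d*(z-e[2])/d[2]
def px(cam,P,info=None):
    i=info or arm.camera_info(cam); f=240/np.tan(np.radians(i["vertical_fov"]/2))
    c=R.from_rotvec(i["rotation"]).inv().apply(np.atleast_2d(P)-i["eye"]); return np.c_[i["cx"]+f*c[:,0]/-c[:,2], i["cy"]-f*c[:,1]/-c[:,2]]
def tri(*cp):
    A=np.zeros((3,3));b=np.zeros(3)
    for c,p in cp:
        e,d=ray(c,p); d=d/np.linalg.norm(d); M=np.eye(3)-np.outer(d,d); A+=M; b+=M@e
    return np.linalg.solve(A,b)
def go(target,yaw=None,R_t=None):
    """shift (mm, tool axes) and turn for a target TCP position; yaw = world angle of tool x, tool down"""
    s=arm.observe(); Rc=R.from_rotvec(s["ee_rot"])
    t=Rc.inv().apply(np.array(target)-s["position"])*1000
    if R_t is None and yaw is not None:
        c=[R.from_matrix(np.c_[[np.cos(y),np.sin(y),0],[np.sin(y),-np.cos(y),0],[0,0,-1]]) for y in (yaw,yaw+np.pi)]
        R_t=min(c,key=lambda r:(Rc.inv()*r).magnitude())
    w=(Rc.inv()*R_t).as_rotvec() if R_t is not None else np.zeros(3)
    print("shift",np.round(t,1),"turn",np.round(w,3),"clock",round(float(s["clock"]),2),"pos",np.round(s["position"],4),"force",np.round(s["force"],1),"w",round(float(s["width"]),3),"q",np.round(s["joints"],2)); return t,w
E
python3 - <<'E'
from h import *
im=arm.get_image("top")
for q in ["tub","lid_grip","canister_mid","tin","remote","phone_stand","tumbler","dish"]:
    for d in arm.trace("top",q)[:4]:
        m=d["region"].astype(np.uint8); c,_=max(((c,cv2.contourArea(c)) for c in cv2.findContours(m,0,2)[0]),key=lambda x:x[1])
        r=cv2.minAreaRect(c); print(q,round(d["confidence"],2),d["box"],np.round(r[0],1),np.round(r[1],1),round(r[2],1))
for n,c,p,z in [("lid grip","top",(245,244),.034),("lug","top",(251,211),.012),("can","top",(321,271),.034),("fork","top",(420,210),.072),("pin","top",(392,212),.072),("tub","top",(412,250),0),("tin","top",(328,200),.02)]:
    print(n,np.round(at_z(c,p,z),3))
print("tri grip",tri(("top",(245,244)),("scene",(360,274))),"fork",tri(("top",(420,210)),("scene",(240,210))),"pin",tri(("top",(392,212)),("scene",(257,217))))
cv2.imwrite("pics/crop1.png",cv2.resize(im[130:320,190:480],None,fx=2.7,fy=2.7,interpolation=cv2.INTER_CUBIC))
go([.4,.0,.3],0)
E
```

```text
tub 0.98 [366.0, 309.5, 83.2, 85.4] [407.9 350.7] [80.3 83. ] 87.4
tub 0.95 [376.5, 204.9, 86.2, 76.9] [420.8 240.8] [76.3 80. ] 87.8
tub 0.68 [212.9, 207.0, 74.9, 71.6] [247.6 240.6] [71.9 76.2] 84.3
lid_grip 0.57 [207.9, 206.4, 79.0, 72.5] [247.2 241.3] [69.1 75.6] 83.8
lid_grip 0.57 [166.0, 308.2, 78.8, 76.5] [203.5 345.5] [77. 79.] 90.0
canister_mid 0.82 [311.0, 265.7, 17.4, 17.9] [321.4 271.7] [20.1 17. ] 26.6
tin 0.6 [312.3, 191.2, 29.3, 19.6] [327.4 200.1] [16.8 23.7] 80.5
remote 0.49 [92.4, 248.9, 43.4, 45.1] [113.4 271.3] [39.4 42.5] 63.4
phone_stand 0.74 [213.0, 114.7, 36.2, 47.1] [231.  137.5] [45. 34.] 90.0
dish 0.89 [90.0, 251.3, 46.5, 43.7] [113.8 271.8] [40.3 42.4] 45.0
dish 0.72 [357.2, 139.0, 68.5, 19.8] [390.8 147.7] [18.5 68.3] 85.8
lid grip [0.516 0.181 0.034]
lug [0.602 0.176 0.012]
can [0.459 0.    0.034]
fork [ 0.606 -0.223  0.072]
pin [ 0.598 -0.158  0.072]
tub [ 0.525 -0.217  0.   ]
tin [ 0.635 -0.009  0.02 ]
tri grip [0.51453108 0.18219625 0.03532731] fork [ 0.60898784 -0.22485901  0.06292961] pin [ 0.59803035 -0.15758103  0.07098996]
shift [-490.9  376.9  -73.3] turn [-0.    -0.     1.229] clock 1.8 pos [0.2095 0.5889 0.2268] force [-0.7 -0.  -0.8] w 0.998 q [-1.33  0.43  0.02  1.57 -0.01  1.13 -0.08]
```

View pics/crop1.png

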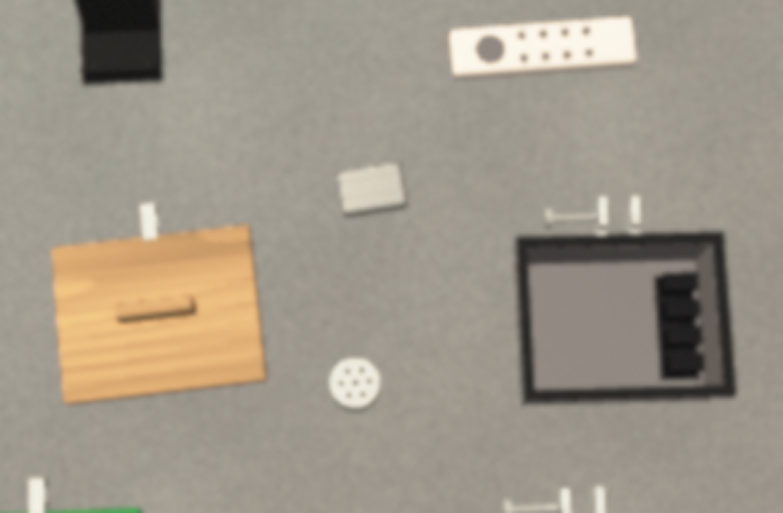

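The crop confirms the choices. The wooden lid's corners are at crop (52,248), (248,227), (265,380) and (63,403). The white perforated canister is at (355,383), and the grey tub with its rack to the right has its rim corners at (517,238), (723,233), (735,396) and (525,403).

```bash
python3 - <<'E'
from h import *
def fit(c,z,model):
    W=np.array([at_z("top",(u/2.7+190-.3,v/2.7+130-.3),z)[:2] for u,v in c]); M=np.array(model)
    w,m=W-W.mean(0),M-M.mean(0); th=np.arctan2((m[:,0]*w[:,1]-m[:,1]*w[:,0]).sum(),(m*w).sum())
    r=R.from_euler("z",th).as_matrix()[:2,:2]; print(np.round(W,4).tolist(),"centre",W.mean(0),"yaw",th,"res",np.round(w-m@r.T,4).tolist())
    return W.mean(0),th
m=[[.071,.089],[.071,-.089],[-.071,-.089],[-.071,.089]]
for n,c,z in [("lid",[(52,248),(248,227),(265,380),(63,403)],.020),("tub",[(517,238),(723,233),(735,396),(525,403)],.071)]:
    p,t=fit(c,z,m); print(n); u=np.array([np.cos(t),np.sin(t)])
    print("lug/fork",p+.086*u)
print("can",at_z("top",(355/2.7+190-.3,383/2.7+130-.3),.034), "fork cheeks", at_z("top",(603/2.7+190,210/2.7+130),.082),at_z("top",(635/2.7+190,208/2.7+130),.082))
E
```

```text
[[0.5693, 0.2739], [0.5961, 0.1012], [0.4594, 0.0783], [0.4317, 0.2524]] centre [0.51412182 0.17646777] yaw 0.1576158138597385 res [[-0.001, -0.0016], [-0.0021, 0.0015], [0.0014, 0.0009], [0.0017, -0.0008]]
lid
lug/fork [0.59905579 0.18996668]
[[0.5836, -0.1335], [0.5957, -0.3095], [0.4557, -0.3185], [0.4423, -0.1431]] centre [ 0.51932573 -0.22615948] yaw 0.0699608118428811 res [[-0.0003, -0.0011], [-0.0006, 0.0004], [0.001, 0.0014], [-0.0, -0.0008]]
tub
lug/fork [ 0.60511535 -0.22014776]
can [ 4.58167263e-01 -3.61428092e-04  3.40000000e-02] fork cheeks [ 0.60787961 -0.20559051  0.082     ] [ 0.61082723 -0.23278324  0.082     ]
```

```bash
python3 - <<'E'
from h import *
go([.458,0,.13],1.64)
E
```

```text
shift [-471.5  431.5   96.7] turn [ 0.    -0.    -0.411] clock 1.8 pos [0.2095 0.5889 0.2268] force [-0.7 -0.  -0.8] w 0.998 q [-1.33  0.43  0.02  1.57 -0.01  1.13 -0.08]
```

Call:
jog_arm(commands=[{"translation": [-471.5, 431.5, 96.7], "turn": [0, 0, -0.411]}, {"translation": [-471.5, 431.5, 96.7], "turn": [0, 0, -0.411]}, {"translation": [-471.5, 431.5, 96.7], "turn": [0, 0, -0.411]}, {"translation": [-471.5, 431.5, 96.7], "turn": [0, 0, -0.411]}, {"translation": [-471.5, 431.5, 96.7], "turn": [0, 0, -0.411]}, {"translation": [-471.5, 431.5, 96.7], "turn": [0, 0, -0.411]}, {"translation": [-471.5, 431.5, 96.7], "turn": [0, 0, -0.411]}, {"translation": [-471.5, 431.5, 96.7], "turn": [0, 0, -0.411]}, {"translation": [-471.5, 431.5, 96.7], "turn": [0, 0, -0.411]}, {"translation": [-471.5, 431.5, 96.7], "turn": [0, 0, -0.411]}, {"translation": [-471.5, 431.5, 96.7], "turn": [0, 0, -0.411]}, {"translation": [-471.5, 431.5, 96.7], "turn": [0, 0, -0.411]}])

```text
clock: 2.8
position: [0.4022, 0.1315, 0.1521]
ee_rot: [2.143, 2.297, 0.002]
force: [0.9, 0.7, 0.6]
width: 1.002
```

```bash
python3 - <<'E'
from h import *
go([.458,0,.13],1.64)
E
```

```text
shift [-135.1   46.5   22. ] turn [ 0.001 -0.001  0.   ] clock 2.8 pos [0.4022 0.1315 0.1521] force [0.9 0.7 0.6] w 1.002 q [-0.56  0.2   0.14  2.14 -0.04  0.8   1.24]
```

Call:
jog_arm(commands=[{"translation": [-125, 43, 20], "turn": [0, 0, 0]}, {"translation": [-125, 43, 20], "turn": [0, 0, 0]}, {"translation": [-125, 43, 20], "turn": [0, 0, 0]}, {"translation": [-125, 43, 20], "turn": [0, 0, 0]}, {"translation": [-125, 43, 20], "turn": [0, 0, 0]}, {"translation": [-125, 43, 20], "turn": [0, 0, 0]}])

```text
clock: 3.3
position: [0.4531, 0.0115, 0.1319]
ee_rot: [-2.145, -2.295, 0.0]
force: [-0.0, 1.3, -0.4]
width: 0.999
```

```bash
python3 - <<'E'
from h import *
i=arm.camera_info("wrist"); im=arm.get_image("wrist"); cv2.imwrite("pics/w1.png",im)
for d in arm.trace("wrist","canister_mid")[:3]: print(d["confidence"],d["box"])
for d in arm.landmark_of("wrist","canister_mid")[:3]: print(d["confidence"],d["at"],at_z("wrist",d["at"],.017,i))
print(px("wrist",[[.458,0,.017],[.458,0,.034]],i))
go([.458,0,.012],1.64)
E
```

```text
0.88 [275.9, 210.1, 59.5, 69.9]
0.61 [309.5, 242.3] [0.45861235 0.0016546  0.017     ]
[[307.31125398 241.36912299]
 [306.39782524 248.57865495]]
shift [-13.7   4.1 120.1] turn [ 0.    -0.001  0.002] clock 3.45 pos [0.4529 0.0133 0.1321] force [-0.7  0.1 -0. ] w 1.001 q [-0.32  0.27  0.21  2.11 -0.08  0.77  1.59]
```

View pics/w1.png

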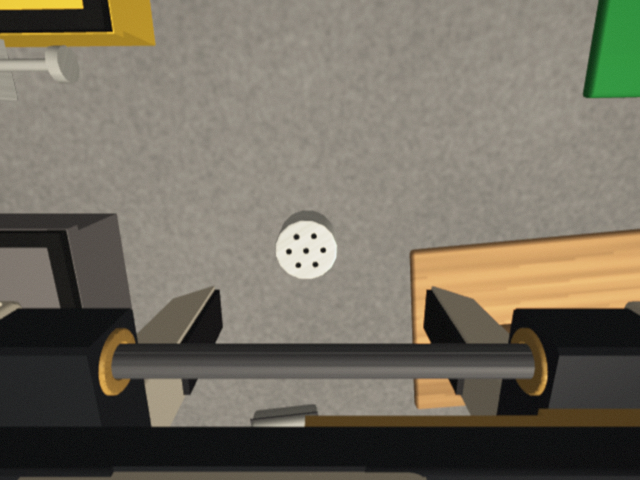

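The wrist picture shows the canister top at (306,249), which matches the prediction of (306,249), so I descend.

Call:
jog_arm(commands=[{"translation": [-13.5, 4, 30]}, {"translation": [-13.5, 4, 65]}, {"translation": [-13.5, 4, 100]}, {"translation": [-13.5, 4, 120]}, {"translation": [-13.5, 4, 120]}, {"translation": [-13.5, 4, 120]}])

```text
schema error: expected keys translation, turn
```

Call:
jog_arm(commands=[{"translation": [0, 0, 0]}, {"translation": [0, 0, 0]}, {"translation": [0, 0, 0]}, {"translation": [0, 0, 0]}, {"translation": [0, 0, 0]}, {"translation": [0, 0, 0]}], claw=1, grip_force=20)

```text
schema error: expected keys translation, turn
```

```bash
python3 - <<'E'
from h import *
t=np.array([.5193,-.2262]); y=.07; u=np.array([np.cos(y),np.sin(y)]); v=np.array([-u[1],u[0]])
p=t+.018*v; print(p)
go([*p,.15],y+np.pi/2)
E
```

```text
[ 0.51804103 -0.20824408]
shift [-225.6   49.1  -18.1] turn [ 0.    -0.001  0.002] clock 3.45 pos [0.4529 0.0133 0.1321] force [-0.7  0.1 -0. ] w 1.001 q [-0.32  0.27  0.21  2.11 -0.08  0.77  1.59]
```

Both keys are required, so I'm resending with both.

Call:
jog_arm(commands=[{"translation": [-13.5, 4, 30], "turn": [0, 0, 0]}, {"translation": [-13.5, 4, 65], "turn": [0, 0, 0]}, {"translation": [-13.5, 4, 100], "turn": [0, 0, 0]}, {"translation": [-13.5, 4, 120], "turn": [0, 0, 0]}, {"translation": [-13.5, 4, 120], "turn": [0, 0, 0]}, {"translation": [-13.5, 4, 120], "turn": [0, 0, 0]}])

```text
clock: 3.95
position: [0.4574, -0.0005, 0.0117]
ee_rot: [-2.14, -2.298, 0.002]
force: [1.1, -1.1, 0.2]
width: 0.995
```

Call:
jog_arm(commands=[{"translation": [0, 0, 0], "turn": [0, 0, 0]}, {"translation": [0, 0, 0], "turn": [0, 0, 0]}, {"translation": [0, 0, 0], "turn": [0, 0, 0]}, {"translation": [0, 0, 0], "turn": [0, 0, 0]}, {"translation": [0, 0, 0], "turn": [0, 0, 0]}, {"translation": [0, 0, 0], "turn": [0, 0, 0]}], claw=1, grip_force=20)

```text
clock: 4.45
position: [0.4585, -0.0015, 0.0124]
ee_rot: [2.143, 2.296, 0.001]
force: [-0.2, -0.7, -0.6]
width: 0.617
```

```bash
python3 - <<'E'
from h import *
go([.518,-.2082,.15],.07+np.pi/2)
E
```

```text
shift [-210.3   45.3 -137.6] turn [ 0.001 -0.    -0.001] clock 4.45 pos [ 0.4585 -0.0015  0.0124] force [-0.2 -0.7 -0.6] w 0.617 q [-0.23  0.49  0.16  2.19 -0.17  0.47  1.69]
```

Call:
jog_arm(commands=[{"translation": [0, 0, 0], "turn": [0, 0, 0]}, {"translation": [0, 0, 0], "turn": [0, 0, 0]}, {"translation": [0, 0, 0], "turn": [0, 0, 0]}, {"translation": [0, 0, 0], "turn": [0, 0, 0]}, {"translation": [0, 0, -40], "turn": [0, 0, 0]}, {"translation": [0, 0, -80], "turn": [0, 0, 0]}, {"translation": [0, 0, -120], "turn": [0, 0, 0]}, {"translation": [-30, 6, -137], "turn": [0, 0, 0]}, {"translation": [-65, 14, -137], "turn": [0, 0, 0]}, {"translation": [-100, 22, -137], "turn": [0, 0, 0]}, {"translation": [-135, 30, -137], "turn": [0, 0, 0]}, {"translation": [-170, 37, -137], "turn": [0, 0, 0]}])

```text
clock: 5.45
position: [0.5071, -0.1701, 0.149]
ee_rot: [2.142, 2.297, 0.001]
force: [1.0, 1.0, 0.1]
width: 0.473
```

```bash
python3 - <<'E'
from h import *
go([.518,-.2082,.15],.07+np.pi/2)
E
```

```text
shift [-38.8   8.2  -1. ] turn [ 0. -0. -0.] clock 5.45 pos [ 0.5071 -0.1701  0.149 ] force [1.  1.  0.1] w 0.473 q [ 0.    0.38  0.29  1.91 -0.14  0.88  2.01]
```

Call:
jog_arm(commands=[{"translation": [-38, 8, 0], "turn": [0, 0, 0]}, {"translation": [-38.5, 8, 25], "turn": [0, 0, 0]}, {"translation": [-38.5, 8, 55], "turn": [0, 0, 0]}, {"translation": [-38.5, 8, 85], "turn": [0, 0, 0]}, {"translation": [-38.5, 8, 110], "turn": [0, 0, 0]}, {"translation": [-38.5, 8, 124], "turn": [0, 0, 0]}, {"translation": [-38.5, 8, 129], "turn": [0, 0, 0]}, {"translation": [-38.5, 8, 129], "turn": [0, 0, 0]}, {"translation": [-38.5, 8, 129], "turn": [0, 0, 0]}])

```text
clock: 6.2
position: [0.5177, -0.2066, 0.0204]
ee_rot: [2.143, 2.297, 0.0]
force: [-0.2, -0.6, -1.0]
width: 0.468
```

```bash
python3 - <<'E'
from h import *
go([.518,-.2082,.019],.07+np.pi/2)
E
```

```text
shift [-1.6  0.2  1.4] turn [ 0.     0.    -0.001] clock 6.2 pos [ 0.5177 -0.2066  0.0204] force [-0.2 -0.6 -1. ] w 0.468 q [ 0.11  0.59  0.24  1.95 -0.23  0.62  2.14]
```

Call:
jog_arm(commands=[{"translation": [-1, 0, 2], "turn": [0, 0, 0]}, {"translation": [-1, 0, 2.5], "turn": [0, 0, 0]}])

```text
clock: 6.37
position: [0.5183, -0.2079, 0.0184]
ee_rot: [2.142, 2.295, 0.001]
force: [0.1, 0.0, -0.5]
width: 0.475
```

Call:
jog_arm(commands=[{"translation": [0, 0, 0], "turn": [0, 0, 0]}, {"translation": [0, 0, 0], "turn": [0, 0, 0]}, {"translation": [0, 0, 0], "turn": [0, 0, 0]}, {"translation": [0, 0, 0], "turn": [0, 0, 0]}, {"translation": [0, 0, -30], "turn": [0, 0, 0]}, {"translation": [0, 0, -60], "turn": [0, 0, 0]}, {"translation": [0, 0, -100], "turn": [0, 0, 0]}, {"translation": [0, 0, -140], "turn": [0, 0, 0]}, {"translation": [0, 0, -180], "turn": [0, 0, 0]}, {"translation": [0, 0, -220], "turn": [0, 0, 0]}, {"translation": [0, 0, -250], "turn": [0, 0, 0]}, {"translation": [0, 0, -250], "turn": [0, 0, 0]}], claw=-0.35)

```text
clock: 7.37
position: [0.5202, -0.2088, 0.2743]
ee_rot: [2.137, 2.29, 0.008]
force: [0.6, -1.1, -0.3]
width: 0.678
```

```bash
python3 - <<'E'
from h import *
i=arm.camera_info("wrist"); im=arm.get_image("wrist"); cv2.imwrite("pics/w2.png",im)
t=np.array([.5193,-.2262]); y=.07; u=np.array([np.cos(y),np.sin(y)]); v=np.array([-u[1],u[0]])
P=[[*(t+a*u+b*v),z] for a,b,z in [(.071,.089,.068),(.071,-.089,.068),(-.071,-.089,.068),(-.071,.089,.068),(.086,0,.072),(.086,.0635,.072),(0,.018,.039)]]
print(np.round(px("wrist",P,i),1).tolist())
go([.514,.1765,.3],.158)
E
```

```text
[[394.7, 273.5], [219.3, 273.6], [206.1, 127.9], [403.3, 127.5], [307.0, 288.8], [369.4, 288.7], [324.5, 198.8]]
shift [384.1  21.6 -29.4] turn [ 0.007 -0.003  1.482] clock 7.42 pos [ 0.5192 -0.2082  0.2712] force [-0.7 -0.7 -1. ] w 0.672 q [ 0.03  0.29  0.34  1.7  -0.1   1.16  2.03]
```

View pics/w2.png

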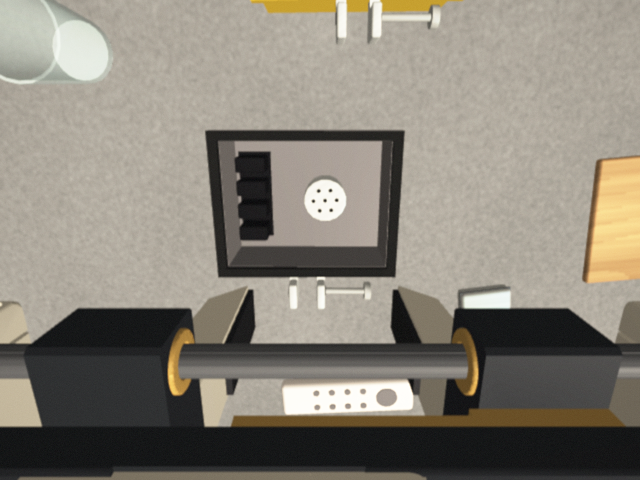

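The tub's black rim corners are at (206,131), (404,131), (396,276) and (218,276). The canister stands inside at (325,200), and the fork cheeks are at (293,293) and (321,292). I'll refine the tub pose from a settled picture.

```bash
cat >> h.py <<'E'
from scipy.optimize import least_squares
def quad(mask):
    c=max(cv2.findContours(mask.astype(np.uint8),0,2)[0],key=cv2.contourArea); h=cv2.convexHull(c); 
    for e in np.arange(2,20,.5):
        q=cv2.approxPolyDP(h,e,True)
        if len(q)<=4: break
    # refine: line fit to the contour points near each edge
    q=q[:,0].astype(float); P=c[:,0].astype(float); L=[]
    for a,b in zip(q,np.roll(q,-1,0)):
        d=(b-a)/np.linalg.norm(b-a); s=(P-a)@d; n=abs((P-a)@[-d[1],d[0]]); k=(n<3)&(s>.12*np.linalg.norm(b-a))&(s<.88*np.linalg.norm(b-a))
        vx,vy,x,y=cv2.fitLine(P[k].astype(np.float32),cv2.DIST_HUBER,0,.01,.01).ravel(); L.append(np.cross([x,y,1],[x+vx,y+vy,1]))
    I=[np.cross(L[i-1],L[i]) for i in range(4)]; return np.array([p[:2]/p[2] for p in I])
def fitrect(cam,Q,info,guess,z0,fixz=False):
    """4 image corners, 142x178 rectangle -> x,y,yaw,z"""
    m=np.array([[.071,.089],[.071,-.089],[-.071,-.089],[-.071,.089]])
    def model(p):
        r=R.from_euler("z",p[2]).as_matrix()[:2,:2]; return px(cam,np.c_[m@r.T+p[:2],np.full(4,z0 if fixz else p[3])],info)
    M=model([*guess,z0]); Q=np.array([Q[np.argmin(((Q-a)**2).sum(1))] for a in M])
    s=least_squares(lambda p:(model(p)-Q).ravel(),[*guess,z0],x_scale=[.01,.01,.05,.01]); return s.x,np.round(s.fun.reshape(4,2),1)
E
python3 - <<'E'
from h import *
o=arm.observe(); i=arm.camera_info("wrist"); im=arm.get_image("wrist"); cv2.imwrite("pics/w3.png",im)
roi=np.zeros((480,640),bool); roi[115:285,195:420]=1
Q=quad((im.max(2)<60)&roi); print(np.round(Q,1).tolist())
for fz in (0,1):
    x,r=fitrect("wrist",Q,i,[.519,-.226,.07],.07,fz); print(np.round(x,4),r.tolist())
for d in arm.landmark_of("wrist","tub_fork")[:3]: print(d["confidence"],d["at"],at_z("wrist",d["at"],.072,i))
go([.514,.1765,.25],.158)
E
```

```text
[[403.0, 132.9], [392.5, 278.4], [217.9, 278.0], [203.7, 133.6]]
[ 0.5221 -0.2265  0.0684  0.0669] [[0.7, 0.2], [-0.4, 0.5], [0.8, -0.6], [-1.0, 0.0]]
[ 0.5216 -0.2264  0.0684  0.07  ] [[1.5, 0.9], [-1.1, 1.2], [-0.2, -1.1], [-0.2, -0.4]]
shift [383.1  23.3  17.5] turn [ 0.    -0.     1.482] clock 7.52 pos [ 0.5173 -0.2073  0.2674] force [0.2 0.4 0.1] w 0.68 q [ 0.03  0.29  0.34  1.7  -0.1   1.16  2.03]
```

Call:
jog_arm(commands=[{"translation": [383, 23, 17], "turn": [0, 0, 1.482]}, {"translation": [383, 23, 17], "turn": [0, 0, 1.482]}, {"translation": [383, 23, 17], "turn": [0, 0, 1.482]}, {"translation": [383, 23, 17], "turn": [0, 0, 1.482]}, {"translation": [383, 23, 17], "turn": [0, 0, 1.482]}, {"translation": [383, 23, 17], "turn": [0, 0, 1.482]}, {"translation": [383, 23, 17], "turn": [0, 0, 1.482]}, {"translation": [383, 23, 17], "turn": [0, 0, 1.482]}, {"translation": [383, 23, 17], "turn": [0, 0, 1.482]}, {"translation": [383, 23, 17], "turn": [0, 0, 1.482]}, {"translation": [383, 23, 17], "turn": [0, 0, 1.482]}, {"translation": [383, 23, 17], "turn": [0, 0, 1.482]}])

```text
clock: 8.52
position: [0.5121, 0.1804, 0.2481]
ee_rot: [3.115, 0.408, -0.006]
force: [-0.0, -0.1, 0.3]
width: 0.675
```

Call:
jog_arm(commands=[{"translation": [0, 0, 0], "turn": [0, 0, 0]}, {"translation": [0, 0, 0], "turn": [0, 0, 0]}, {"translation": [0, 0, 0], "turn": [0, 0, 0]}])

```text
clock: 8.77
position: [0.5136, 0.1753, 0.2497]
ee_rot: [3.114, 0.412, -0.002]
force: [0.1, 0.5, 0.3]
width: 0.675
```

```bash
python3 - <<'E'
from h import *
o=arm.observe(); i=arm.camera_info("wrist"); im=arm.get_image("wrist"); cv2.imwrite("pics/w4.png",im)
hsv=cv2.cvtColor(im,cv2.COLOR_BGR2HSV); wood=(hsv[...,1]>70)&(hsv[...,0]<25)&(hsv[...,2]>90)
n,l,st,_=cv2.connectedComponentsWithStats(wood.astype(np.uint8)); k=1+np.argmax(st[1:,4]); print(st[k])
g=[.514,.1765,.158]; x0=None
try:
    Q=quad(l==k); print(np.round(Q,1).tolist())
    for fz in (0,1):
        x,r=fitrect("wrist",Q,i,g,.02,fz); print(np.round(x,4),r.tolist())
except Exception as e: print(e)
for q in ("lid_grip","lid_lug"):
    for d in arm.landmark_of("wrist",q)[:3]: print(q,round(d["confidence"],2),d["at"],at_z("wrist",d["at"],.034 if q=="lid_grip" else .012,i))
go([.514,.1765,.25],.158)
E
```

```text
[  253   105   155   184 23959]
[[261.2, 103.8], [407.2, 120.2], [380.5, 288.6], [251.9, 275.9]]
[0.5157 0.176  0.158  0.0153] [[0.4, -0.0], [-0.1, -0.3], [-0.1, -0.0], [-0.2, 0.3]]
[0.5155 0.1766 0.158  0.02  ] [[1.4, -0.7], [0.5, 1.0], [-0.9, 1.1], [-1.0, -0.7]]
lid_grip 0.91 [324.3, 204.6] [0.51446444 0.17768182 0.034     ]
lid_grip 0.63 [76.3, 40.9] [0.26788481 0.26177644 0.034     ]
lid_grip 0.56 [570.5, 214.3] [0.75230234 0.23139057 0.034     ]
lid_lug 0.95 [407.2, 210.5] [0.60104065 0.18966138 0.012     ]
lid_lug 0.77 [183.7, 64.6] [0.35355713 0.26805008 0.012     ]
shift [ 0.3 -1.   0.3] turn [0.    0.    0.103] clock 8.92 pos [0.514  0.1754 0.2503] force [ 0.4  0.4 -0. ] w 0.675 q [-0.72  0.29  0.38  1.76 -0.12  1.12 -0.04]
```

View pics/w4.png

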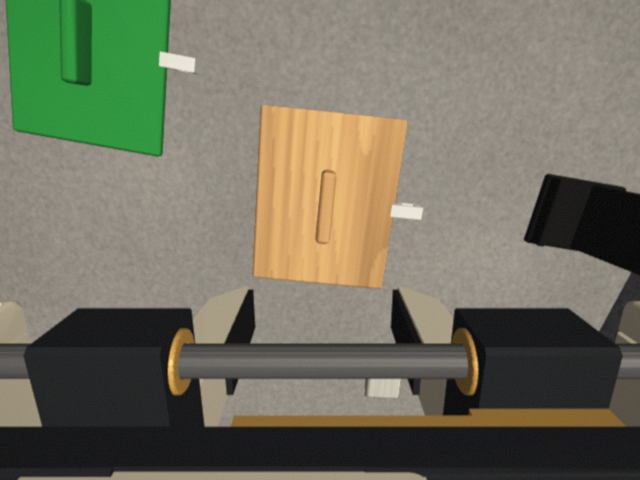

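Lid measured at (0.5155, 0.1765), yaw 0.158, and the lug landmark agrees. Picture: handle at (325,206), lug at (407,211). I descend and grip.

```bash
python3 - <<'E'
from h import *
# wrist camera pose relative to tool, then canister vs tub in w3 (relative measure)
o=arm.observe(); i=arm.camera_info("wrist"); Rt=R.from_rotvec(o["ee_rot"]); e=Rt.inv().apply(i["eye"]-o["position"]); Rr=Rt.inv()*R.from_rotvec(i["rotation"])
y=1.64; R3=R.from_matrix(np.c_[[np.cos(y),np.sin(y),0],[np.sin(y),-np.cos(y),0],[0,0,-1]])
j=dict(i); j["eye"]=np.array([.5173,-.2073,.2674])+R3.apply(e); j["rotation"]=(R3*Rr).as_rotvec()
im=cv2.imread("pics/w3.png"); s=im[175:230,290:365].min(2)>180; n,l,st,c=cv2.connectedComponentsWithStats(s.astype(np.uint8)); k=1+np.argmax(st[1:,4])
m=(l==k).astype(np.uint8); (cx,cy),r=cv2.minEnclosingCircle(np.argwhere(m)[:,::-1].astype(np.float32)); p=(290+cx,175+cy); print(p,r)
print("canister",at_z("wrist",p,.039,j)); roi=np.zeros((480,640),bool); roi[115:285,195:420]=1
for z in(.068,.07): print("tub",fitrect("wrist",quad((im.max(2)<60)&roi),j,[.519,-.226,.07],z,True)[0])
go([.5150,.1765,.0225],.158)
E
```

```text
(324.0, 202.5) 21.476831436157227
canister [ 0.51550541 -0.20596124  0.039     ]
tub [ 0.51827815 -0.22446745  0.06844933  0.068     ]
tub [ 0.51795464 -0.2243944   0.06846879  0.07      ]
shift [  1.3  -0.8 227.8] turn [0.    0.    0.103] clock 8.92 pos [0.514  0.1754 0.2503] force [ 0.4  0.4 -0. ] w 0.675 q [-0.72  0.29  0.38  1.76 -0.12  1.12 -0.04]
```

Call:
jog_arm(commands=[{"translation": [1.3, -0.8, 30], "turn": [0, 0, 0.103]}, {"translation": [1.3, -0.8, 70], "turn": [0, 0, 0.103]}, {"translation": [1.3, -0.8, 110], "turn": [0, 0, 0.103]}, {"translation": [1.3, -0.8, 150], "turn": [0, 0, 0.103]}, {"translation": [1.3, -0.8, 185], "turn": [0, 0, 0.103]}, {"translation": [1.3, -0.8, 210], "turn": [0, 0, 0.103]}, {"translation": [1.3, -0.8, 223], "turn": [0, 0, 0.103]}, {"translation": [1.3, -0.8, 227], "turn": [0, 0, 0.103]}, {"translation": [1.3, -0.8, 227], "turn": [0, 0, 0.103]}, {"translation": [1.3, -0.8, 227], "turn": [0, 0, 0.103]}])

```text
clock: 9.75
position: [0.5158, 0.1772, 0.0242]
ee_rot: [-3.132, -0.246, -0.002]
force: [-0.1, -0.5, 0.0]
width: 0.674
```

```bash
python3 - <<'E'
from h import *
go([.5150,.1765,.0225],.158)
E
```

```text
shift [-0.9  0.6  1.7] turn [-0.    -0.001 -0.001] clock 9.75 pos [0.5158 0.1772 0.0242] force [-0.1 -0.5  0. ] w 0.674 q [-0.64  0.57  0.29  1.99 -0.28  0.62 -0.01]
```

Call:
jog_arm(commands=[{"translation": [0, 0, 1.5], "turn": [0, 0, 0]}, {"translation": [0, 0, 1.5], "turn": [0, 0, 0]}, {"translation": [0, 0, 1.5], "turn": [0, 0, 0]}, {"translation": [0, 0, 1.5], "turn": [0, 0, 0]}, {"translation": [0, 0, 1.5], "turn": [0, 0, 0]}, {"translation": [0, 0, 1.5], "turn": [0, 0, 0]}, {"translation": [0, 0, 1.5], "turn": [0, 0, 0]}, {"translation": [0, 0, 1.5], "turn": [0, 0, 0]}, {"translation": [0, 0, 1.5], "turn": [0, 0, 0]}, {"translation": [0, 0, 1.5], "turn": [0, 0, 0]}, {"translation": [0, 0, 1.5], "turn": [0, 0, 0]}], claw=1, grip_force=50)

```text
clock: 10.67
position: [0.5151, 0.1774, 0.022]
ee_rot: [-3.132, -0.246, -0.0]
force: [-0.1, 0.4, 0.8]
width: 0.149
```

```bash
python3 - <<'E'
from h import *
go([.5150,.1765,.19],.158)
E
```

```text
shift [  -0.2    0.8 -168. ] turn [-0.    -0.    -0.001] clock 10.67 pos [0.5151 0.1774 0.022 ] force [-0.1  0.4  0.8] w 0.149 q [-0.64  0.58  0.29  1.99 -0.28  0.61 -0.01]
```

Call:
jog_arm(commands=[{"translation": [0, 0, -8], "turn": [0, 0, 0]}, {"translation": [0, 0, -25], "turn": [0, 0, 0]}, {"translation": [0, 0, -50], "turn": [0, 0, 0]}, {"translation": [0, 0, -80], "turn": [0, 0, 0]}, {"translation": [0, 0, -110], "turn": [0, 0, 0]}, {"translation": [0, 0, -140], "turn": [0, 0, 0]}, {"translation": [0, 0, -150], "turn": [0, 0, 0]}, {"translation": [0, 0, -150], "turn": [0, 0, 0]}])

```text
clock: 11.33
position: [0.5164, 0.1778, 0.1745]
ee_rot: [-3.13, -0.246, -0.007]
force: [0.1, 0.5, -3.4]
width: 0.149
```

```bash
python3 - <<'E'
from h import *
go([.5205,-.2258,.16],.069)
E
```

```text
shift [-59.  399.3  13.6] turn [-0.002 -0.004  0.088] clock 11.33 pos [0.5164 0.1778 0.1745] force [ 0.1  0.5 -3.4] w 0.149 q [-0.72  0.37  0.39  1.86 -0.17  0.94 -0.1 ]
```

Call:
jog_arm(commands=[{"translation": [-3, 20, 2], "turn": [0, 0, 0.008]}, {"translation": [-7, 50, 4], "turn": [0, 0, 0.016]}, {"translation": [-12, 85, 6], "turn": [0, 0, 0.024]}, {"translation": [-18, 122, 8], "turn": [0, 0, 0.032]}, {"translation": [-23, 160, 10], "turn": [0, 0, 0.04]}, {"translation": [-29, 198, 12], "turn": [0, 0, 0.048]}, {"translation": [-35, 236, 13], "turn": [0, 0, 0.056]}, {"translation": [-40, 274, 13], "turn": [0, 0, 0.064]}, {"translation": [-46, 312, 13], "turn": [0, 0, 0.072]}, {"translation": [-51, 346, 13], "turn": [0, 0, 0.08]}, {"translation": [-55, 374, 13], "turn": [0, 0, 0.088]}, {"translation": [-58, 392, 13], "turn": [0, 0, 0.088]}])

```text
clock: 12.33
position: [0.5171, -0.2225, 0.157]
ee_rot: [3.139, 0.102, -0.005]
force: [0.1, 0.6, -2.5]
width: 0.147
```

Call:
jog_arm(commands=[{"translation": [-1, 7, 0], "turn": [0, 0, 0]}, {"translation": [-1, 7, 0], "turn": [0, 0, 0]}, {"translation": [-1, 7, 0], "turn": [0, 0, 0]}, {"translation": [-1, 7, 0], "turn": [0, 0, 0]}])

```text
clock: 12.67
position: [0.5184, -0.2238, 0.158]
ee_rot: [-3.138, -0.111, 0.002]
force: [-0.1, -0.3, -3.6]
width: 0.146
```

```bash
python3 - <<'E'
from h import *
go([.5205,-.2258,.16],.069)
im=arm.get_image("top"); i=arm.camera_info("wrist"); w=arm.get_image("wrist")
go([.5205,-.2258,.12],.069)
a=cv2.resize(im[180:300,350:510],None,fx=4,fy=4,interpolation=cv2.INTER_CUBIC)
b=w[60:420,100:540]; H=480
cv2.imwrite("pics/c5.png",np.hstack([a[:, :380] if 0 else cv2.resize(a,(400,300)),cv2.resize(b,(367,300))]))
for q in("lid_lug","tub_fork"):
    for d in arm.landmark_of("wrist",q)[:3]: print(q,round(d["confidence"],2),np.round(d["at"]),at_z("wrist",d["at"],.15 if q=="lid_lug" else .072,i))
E
```

```text
shift [ 2.   2.1 -2. ] turn [-0.002  0.001  0.002] clock 12.67 pos [ 0.5184 -0.2238  0.158 ] force [-0.1 -0.3 -3.6] w 0.146 q [-0.04  0.43  0.49  1.84 -0.24  0.94  0.63]
shift [ 1.7  2.  38.5] turn [-0.001  0.     0.002] clock 12.77 pos [ 0.5187 -0.224   0.1585] force [ 0.5 -0.6 -2.8] w 0.154 q [-0.04  0.43  0.49  1.84 -0.24  0.94  0.63]
lid_lug 0.57 [505. 302.] [ 0.60509908 -0.21945784  0.15      ]
tub_fork 0.69 [ 75. 184.] [ 0.35920581 -0.19275218  0.072     ]
```

View pics/c5.png

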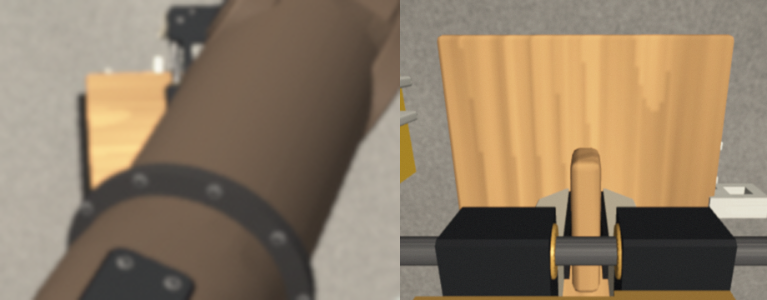

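In the left panel the arm hides the tub. In the right panel the lid is held square and its lug, at (740,195), sits above the fork. The lug landmark agrees with the TCP-based position to 1 mm, so I lower gently.

Call:
jog_arm(commands=[{"translation": [1.7, 2, 5], "turn": [0, 0, 0.002]}, {"translation": [1.7, 2, 15], "turn": [0, 0, 0.002]}, {"translation": [1.7, 2, 30], "turn": [0, 0, 0.002]}, {"translation": [1.7, 2, 45], "turn": [0, 0, 0.002]}, {"translation": [1.7, 2, 52], "turn": [0, 0, 0.002]}, {"translation": [1.7, 2, 52], "turn": [0, 0, 0.002]}, {"translation": [1.7, 2, 52], "turn": [0, 0, 0.002]}])

```text
clock: 13.45
position: [0.52, -0.2279, 0.1065]
ee_rot: [-3.14, -0.105, 0.002]
force: [-0.2, 0.0, -3.5]
width: 0.148
```

```bash
python3 - <<'E'
from h import *
go([.5205,-.2258,.09],.069)
i=arm.camera_info("wrist"); w=arm.get_image("wrist"); cv2.imwrite("pics/c6.png",cv2.resize(w[220:400,400:640],None,fx=2.5,fy=2.5,interpolation=cv2.INTER_CUBIC))
t=np.array([.5205,-.2265]); y=.069; u=np.array([np.cos(y),np.sin(y)]); v=np.array([-u[1],u[0]])
P=[[*(t+a*u+b*v),z] for a,b,z in [(.102,.010,.082),(.102,.018,.082),(.076,.010,.082),(.102,-.01,.082),(.086,.0635,.072)]]
p=px("wrist",P,i); print(np.round((p-[400,220])*2.5).tolist())
E
```

```text
shift [ 0.6 -2.  16.5] turn [-0.     0.001 -0.002] clock 13.45 pos [ 0.52   -0.2279  0.1065] force [-0.2  0.  -3.5] w 0.148 q [-0.01  0.5   0.46  1.88 -0.29  0.83  0.67]
[[315.0, 110.0], [322.0, 72.0], [186.0, 110.0], [301.0, 200.0], [249.0, -166.0]]
```

View pics/c6.png

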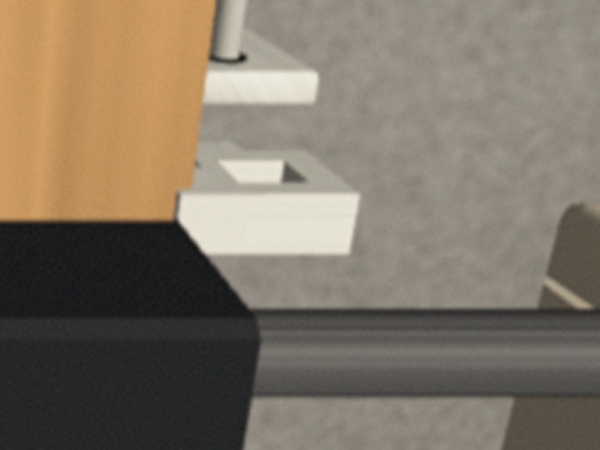

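The crop shows the +y cheek's top end corners at (317,72) and (317,104), against predictions of (322,72) and (315,110). The tub pose is therefore right to about 1 mm.

```bash
python3 - <<'E'
from h import *
go([.5205,-.2258,.09],.069)
arm.get_image("wrist")
go([.5205,-.2258,.09],.069)
E
```

```text
shift [ 0.1 -2.3 17.2] turn [ 0.    -0.    -0.002] clock 13.5 pos [ 0.5205 -0.2281  0.1072] force [ 0.   0.1 -3. ] w 0.152 q [-0.01  0.5   0.46  1.88 -0.29  0.83  0.67]
shift [-0.1 -2.4 17.5] turn [ 0.    -0.001 -0.002] clock 13.55 pos [ 0.5207 -0.2282  0.1075] force [ 0.1 -0.3 -2.4] w 0.15 q [-0.01  0.5   0.46  1.88 -0.29  0.83  0.67]
```

Call:
jog_arm(commands=[{"translation": [0, -2.3, 2], "turn": [0, 0, 0]}, {"translation": [0, -2.3, 5], "turn": [0, 0, 0]}, {"translation": [0, -2.3, 8], "turn": [0, 0, 0]}, {"translation": [0, -2.3, 11], "turn": [0, 0, 0]}, {"translation": [0, -2.3, 13], "turn": [0, 0, 0]}, {"translation": [0, -2.3, 15], "turn": [0, 0, 0]}, {"translation": [0, -2.3, 16.5], "turn": [0, 0, 0]}, {"translation": [0, -2.3, 16.5], "turn": [0, 0, 0]}])

```text
clock: 14.22
position: [0.52, -0.2255, 0.09]
ee_rot: [-3.14, -0.105, 0.001]
force: [0.5, 0.1, -3.4]
width: 0.148
```

```bash
python3 - <<'E'
from h import *
go([.5205,-.2258,.088],.069)
E
```

```text
shift [0.5 0.3 2. ] turn [-0.     0.001 -0.002] clock 14.22 pos [ 0.52   -0.2255  0.09  ] force [ 0.5  0.1 -3.4] w 0.148 q [-0.    0.52  0.45  1.9  -0.3   0.8   0.67]
```

No contact side forces yet, so I lower the last millimetres.

Call:
jog_arm(commands=[{"translation": [0.5, 0, 1], "turn": [0, 0, 0]}, {"translation": [0.5, 0, 2], "turn": [0, 0, 0]}, {"translation": [0.5, 0, 2.5], "turn": [0, 0, 0]}, {"translation": [0.5, 0, 2.5], "turn": [0, 0, 0]}])

```text
clock: 14.55
position: [0.5206, -0.2255, 0.0879]
ee_rot: [-3.14, -0.105, 0.0]
force: [1.2, 0.2, -3.2]
width: 0.145
```

```bash
python3 - <<'E'
from h import *
go([.5205,-.2258,.088],.069)
E
```

```text
shift [-0.2  0.3 -0.1] turn [-0.     0.    -0.002] clock 14.55 pos [ 0.5206 -0.2255  0.0879] force [ 1.2  0.2 -3.2] w 0.145 q [-0.    0.52  0.44  1.9  -0.31  0.79  0.68]
```

Call:
jog_arm(commands=[{"translation": [0, 0, 0.7], "turn": [0, 0, 0]}, {"translation": [0, 0, 1.4], "turn": [0, 0, 0]}, {"translation": [0, 0, 1.4], "turn": [0, 0, 0]}])

```text
clock: 14.8
position: [0.5209, -0.2256, 0.087]
ee_rot: [-3.14, -0.105, -0.001]
force: [-1.0, 0.9, 3.1]
width: 0.149
```

```bash
python3 - <<'E'
from h import *
go([.5205,-.2258,.088],.069)
E
```

```text
shift [-0.4  0.2 -1. ] turn [ 0.    -0.001 -0.002] clock 14.8 pos [ 0.5209 -0.2256  0.087 ] force [-1.   0.9  3.1] w 0.149 q [ 0.    0.52  0.44  1.9  -0.31  0.79  0.68]
```

Call:
jog_arm(commands=[{"translation": [0, 0, 0], "turn": [0, 0, 0]}, {"translation": [0, 0, 0], "turn": [0, 0, 0]}, {"translation": [0, 0, 0], "turn": [0, 0, 0]}, {"translation": [0, 0, 0], "turn": [0, 0, 0]}, {"translation": [0, 0, 0], "turn": [0, 0, 0]}, {"translation": [0, 0, -20], "turn": [0, 0, 0]}, {"translation": [0, 0, -50], "turn": [0, 0, 0]}, {"translation": [0, 0, -90], "turn": [0, 0, 0]}, {"translation": [0, 0, -130], "turn": [0, 0, 0]}, {"translation": [0, 0, -170], "turn": [0, 0, 0]}, {"translation": [0, 0, -180], "turn": [0, 0, 0]}, {"translation": [0, 0, -180], "turn": [0, 0, 0]}], claw=0.15)

```text
clock: 15.8
position: [0.5224, -0.2265, 0.2703]
ee_rot: [3.138, 0.105, 0.01]
force: [-0.0, 0.1, -0.3]
width: 0.422
```

Call:
jog_arm(commands=[{"translation": [0, 0, 0], "turn": [0, 0, 0]}, {"translation": [0, 0, 0], "turn": [0, 0, 0]}], claw=1)

```text
clock: 15.97
position: [0.52, -0.2251, 0.2652]
ee_rot: [-3.139, -0.105, 0.003]
force: [0.0, 0.7, 0.6]
width: 0.322
```

```bash
python3 - <<'E'
from h import *
i=arm.camera_info("wrist"); im=arm.get_image("wrist"); cv2.imwrite("pics/w7.png",im)
hsv=cv2.cvtColor(im,cv2.COLOR_BGR2HSV); wood=(hsv[...,1]>70)&(hsv[...,0]<25)&(hsv[...,2]>90); wood[310:]=0
n,l,st,_=cv2.connectedComponentsWithStats(wood.astype(np.uint8)); k=1+np.argmax(st[1:,4]); print(st[k])
try:
    Q=quad(l==k); print(np.round(Q,1).tolist())
    for fz in (0,1):
        x,r=fitrect("wrist",Q,i,[.5205,-.2265,.069],.086,fz); print(np.round(x,4),r.tolist())
except Exception as e: print(e)
for q in ("lid_grip","lid_lug"):
    for d in arm.landmark_of("wrist",q)[:2]: print(q,round(d["confidence"],2),d["at"],at_z("wrist",d["at"],.100 if q=="lid_grip" else .078,i))
t=np.array([.5207,-.2262]); y=.069; u=np.array([np.cos(y),np.sin(y)]); v=np.array([-u[1],u[0]])
for n,a,b in "a -54 -70","b -54 70","c 54 -70","d 54 70":
  pass
E
```

```text
[  240   113   169   194 29393]
OpenCV(4.12.0) /io/opencv/modules/imgproc/src/linefit.cpp:50: error: (-215:Assertion failed) count > 0 in function 'fitLine2D_wods'

lid_grip 0.87 [325.4, 221.6] [ 0.52240077 -0.22694616  0.1       ]
lid_lug 0.84 [416.1, 214.6] [ 0.60523755 -0.22041887  0.078     ]Traceback (most recent call last):
  File "<stdin>", line 13, in <module>
ValueError: too many values to unpack (expected 3)
```

View pics/w7.png

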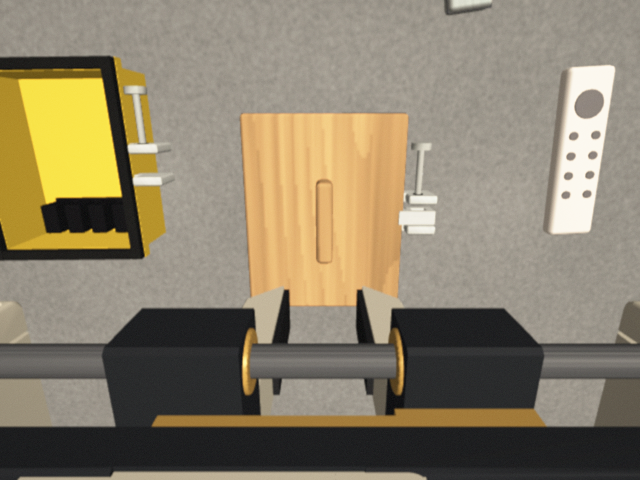

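The lid lies square on the tub, with its lug at (418,217) between the cheeks at (421,198) and (420,229). I go to corner a with the fingers shut.

```bash
cat >> h.py <<'E'
def corner(n,z):
    a,b={"a":(-.054,-.07),"b":(-.054,.07),"c":(.054,-.07),"d":(.054,.07)}[n]
    y=.069; u=np.array([np.cos(y),np.sin(y)]); v=np.array([-u[1],u[0]]); p=np.array([.5207,-.2264])+a*u+b*v
    print(n,end=" "); return go([*p,z],y)
E
python3 - <<'E'
from h import *
corner("a",.1)
E
```

```text
a shift [-52.8  71.5 165.1] turn [-0.001  0.003 -0.002] clock 16.12 pos [ 0.52   -0.2252  0.265 ] force [-0.4 -0.9  0.7] w 0.201 q [-0.08  0.33  0.53  1.69 -0.18  1.17  0.57]
```

Call:
jog_arm(commands=[{"translation": [-20, 30, 10], "turn": [0, 0, 0]}, {"translation": [-40, 55, 35], "turn": [0, 0, 0]}, {"translation": [-53, 71.5, 65], "turn": [0, 0, 0]}, {"translation": [-53, 71.5, 100], "turn": [0, 0, 0]}, {"translation": [-53, 71.5, 130], "turn": [0, 0, 0]}, {"translation": [-53, 71.5, 152], "turn": [0, 0, 0]}, {"translation": [-53, 71.5, 162], "turn": [0, 0, 0]}, {"translation": [-53, 71.5, 165], "turn": [0, 0, 0]}, {"translation": [-53, 71.5, 165], "turn": [0, 0, 0]}])

```text
clock: 16.87
position: [0.4723, -0.3004, 0.1011]
ee_rot: [-3.139, -0.105, 0.002]
force: [-0.2, -0.1, -0.0]
width: 0.002
```

```bash
python3 - <<'E'
from h import *
corner("a",.085)
E
```

```text
a shift [-0.6 -0.5 16.1] turn [-0.     0.001 -0.002] clock 16.87 pos [ 0.4723 -0.3004  0.1011] force [-0.2 -0.1 -0. ] w 0.002 q [ 0.13  0.5   0.48  1.9  -0.31  0.81  0.84]
```

Call:
jog_arm(commands=[{"translation": [0, 0, 4], "turn": [0, 0, 0]}, {"translation": [0, 0, 9], "turn": [0, 0, 0]}, {"translation": [0, 0, 12.5], "turn": [0, 0, 0]}, {"translation": [0, 0, 14.5], "turn": [0, 0, 0]}, {"translation": [0, 0, 15.5], "turn": [0, 0, 0]}, {"translation": [0, 0, 16.5], "turn": [0, 0, 0]}, {"translation": [0, 0, 17.5], "turn": [0, 0, 0]}, {"translation": [0, 0, 17.5], "turn": [0, 0, 0]}])

```text
clock: 17.53
position: [0.4726, -0.3005, 0.0848]
ee_rot: [-3.14, -0.105, -0.001]
force: [-3.1, 2.3, 10.0]
width: 0.003
```

Call:
jog_arm(commands=[{"translation": [0, 0, 0.7], "turn": [0, 0, 0]}, {"translation": [0, 0, 1.4], "turn": [0, 0, 0]}, {"translation": [0, 0, 2.1], "turn": [0, 0, 0]}, {"translation": [0, 0, 2.1], "turn": [0, 0, 0]}])

```text
clock: 17.87
position: [0.4725, -0.3007, 0.083]
ee_rot: [-3.14, -0.104, -0.001]
force: [-4.4, 2.6, 12.9]
width: 0.008
```

Call:
jog_arm(commands=[{"translation": [0, 0, 0.7], "turn": [0, 0, 0]}, {"translation": [0, 0, 1.4], "turn": [0, 0, 0]}, {"translation": [0, 0, 2.1], "turn": [0, 0, 0]}, {"translation": [0, 0, 2.8], "turn": [0, 0, 0]}, {"translation": [0, 0, 3.2], "turn": [0, 0, 0]}, {"translation": [0, 0, 3.2], "turn": [0, 0, 0]}])

```text
clock: 18.37
position: [0.4724, -0.301, 0.0808]
ee_rot: [-3.14, -0.104, -0.002]
force: [-6.4, 2.6, 24.7]
width: 0.004
```

Force rose from 13 to 25 N at z = 0.081, so corner a is seated. Next is the opposite corner d.

Call:
jog_arm(commands=[{"translation": [0, 0, -10], "turn": [0, 0, 0]}, {"translation": [0, 0, -40], "turn": [0, 0, 0]}, {"translation": [0, 0, -50], "turn": [0, 0, 0]}])

```text
clock: 18.62
position: [0.4734, -0.3014, 0.1316]
ee_rot: [3.138, 0.104, 0.004]
force: [0.3, -0.9, 0.1]
width: 0.004
```

```bash
python3 - <<'E'
from h import *
corner("d",.1)
E
```

```text
d shift [ 105.9 -141.9   31.7] turn [ 0.002 -0.002 -0.003] clock 18.62 pos [ 0.4734 -0.3014  0.1316] force [ 0.3 -0.9  0.1] w 0.004 q [ 0.11  0.46  0.5   1.88 -0.28  0.87  0.82]
```

Call:
jog_arm(commands=[{"translation": [20, -28, -8], "turn": [0, 0, 0]}, {"translation": [42, -57, -8], "turn": [0, 0, 0]}, {"translation": [65, -87, -8], "turn": [0, 0, 0]}, {"translation": [86, -115, -5], "turn": [0, 0, 0]}, {"translation": [100, -134, 5], "turn": [0, 0, 0]}, {"translation": [106, -142, 18], "turn": [0, 0, 0]}, {"translation": [106, -142, 28], "turn": [0, 0, 0]}, {"translation": [106, -142, 31], "turn": [0, 0, 0]}, {"translation": [106, -142, 31], "turn": [0, 0, 0]}])

```text
clock: 19.37
position: [0.5669, -0.1537, 0.0966]
ee_rot: [3.139, 0.101, -0.004]
force: [-0.4, -0.3, 0.0]
width: 0.007
```

```bash
python3 - <<'E'
from h import *
corner("d",.085)
E
```

```text
d shift [ 3.  -0.7 11.6] turn [ 0.001  0.003 -0.005] clock 19.37 pos [ 0.5669 -0.1537  0.0966] force [-0.4 -0.3  0. ] w 0.007 q [-0.15  0.54  0.47  1.84 -0.32  0.84  0.54]
```

Call:
jog_arm(commands=[{"translation": [2, 0, 3], "turn": [0, 0, 0]}, {"translation": [2, 0, 7], "turn": [0, 0, 0]}, {"translation": [2, 0, 9], "turn": [0, 0, 0]}, {"translation": [2, 0, 10.5], "turn": [0, 0, 0]}, {"translation": [2, 0, 11.5], "turn": [0, 0, 0]}, {"translation": [2, 0, 12.5], "turn": [0, 0, 0]}, {"translation": [2, 0, 13.5], "turn": [0, 0, 0]}, {"translation": [2, 0, 14.5], "turn": [0, 0, 0]}])

```text
clock: 20.03
position: [0.5711, -0.1516, 0.084]
ee_rot: [-3.14, -0.105, -0.001]
force: [-3.3, 1.7, 13.5]
width: 0.006
```

Call:
jog_arm(commands=[{"translation": [0, 0, 0.7], "turn": [0, 0, 0]}, {"translation": [0, 0, 1.4], "turn": [0, 0, 0]}, {"translation": [0, 0, 2.1], "turn": [0, 0, 0]}, {"translation": [0, 0, 2.8], "turn": [0, 0, 0]}, {"translation": [0, 0, 3.2], "turn": [0, 0, 0]}, {"translation": [0, 0, 3.2], "turn": [0, 0, 0]}])

```text
clock: 20.53
position: [0.5713, -0.1514, 0.0813]
ee_rot: [-3.139, -0.105, -0.002]
force: [-3.9, 1.5, 13.1]
width: 0.004
```

Call:
jog_arm(commands=[{"translation": [0, 0, 0.7], "turn": [0, 0, 0]}, {"translation": [0, 0, 1.4], "turn": [0, 0, 0]}, {"translation": [0, 0, 1.8], "turn": [0, 0, 0]}, {"translation": [0, 0, 1.8], "turn": [0, 0, 0]}])

```text
clock: 20.87
position: [0.5716, -0.1514, 0.0806]
ee_rot: [-3.139, -0.105, -0.004]
force: [-6.4, 3.8, 26.5]
width: 0.004
```

Corner d is seated (26 N at 0.0806). Next is b.

Call:
jog_arm(commands=[{"translation": [0, 0, -12], "turn": [0, 0, 0]}, {"translation": [-15, 0, -24], "turn": [0, 0, 0]}, {"translation": [-50, 0, -26], "turn": [0, 0, 0]}, {"translation": [-85, 0, -26], "turn": [0, 0, 0]}, {"translation": [-108, 0, -24], "turn": [0, 0, 0]}, {"translation": [-109, 0, -18], "turn": [0, 0, 0]}, {"translation": [-109, 0, -18], "turn": [0, 0, 0]}])

```text
clock: 21.45
position: [0.4609, -0.1587, 0.096]
ee_rot: [-3.139, -0.103, 0.001]
force: [1.0, -0.3, 0.2]
width: 0.001
```

```bash
python3 - <<'E'
from h import *
corner("b",.085)
E
```

```text
b shift [ 1.   1.7 11. ] turn [-0.001  0.    -0.003] clock 21.45 pos [ 0.4609 -0.1587  0.096 ] force [ 1.  -0.3  0.2] w 0.001 q [-0.15  0.4   0.48  2.08 -0.28  0.72  0.58]
```

Call:
jog_arm(commands=[{"translation": [1, 1.7, 3], "turn": [0, 0, 0]}, {"translation": [1, 1.7, 7], "turn": [0, 0, 0]}, {"translation": [1, 1.7, 9.5], "turn": [0, 0, 0]}, {"translation": [1, 1.7, 11], "turn": [0, 0, 0]}, {"translation": [1, 1.7, 12], "turn": [0, 0, 0]}, {"translation": [1, 1.7, 13], "turn": [0, 0, 0]}, {"translation": [1, 1.7, 14], "turn": [0, 0, 0]}, {"translation": [1, 1.7, 15], "turn": [0, 0, 0]}])

```text
clock: 22.12
position: [0.4639, -0.1602, 0.0816]
ee_rot: [-3.139, -0.106, -0.001]
force: [-2.1, 2.2, 10.7]
width: 0.006
```

Call:
jog_arm(commands=[{"translation": [0, 0, 0.7], "turn": [0, 0, 0]}, {"translation": [0, 0, 1.4], "turn": [0, 0, 0]}, {"translation": [0, 0, 2.1], "turn": [0, 0, 0]}, {"translation": [0, 0, 2.1], "turn": [0, 0, 0]}])

```text
clock: 22.45
position: [0.4639, -0.1601, 0.0802]
ee_rot: [-3.139, -0.106, -0.001]
force: [-5.2, 4.2, 25.2]
width: 0.006
```

Corner b is seated (25 N at 0.0802). Now c, diagonal again, so I lift over the handle.

Call:
jog_arm(commands=[{"translation": [0, 0, -15], "turn": [0, 0, 0]}, {"translation": [0, 0, -48], "turn": [0, 0, 0]}, {"translation": [20, 26, -50], "turn": [0, 0, 0]}, {"translation": [43, 56, -50], "turn": [0, 0, 0]}, {"translation": [66, 86, -50], "turn": [0, 0, 0]}, {"translation": [87, 114, -45], "turn": [0, 0, 0]}, {"translation": [101, 132, -35], "turn": [0, 0, 0]}, {"translation": [108, 140, -22], "turn": [0, 0, 0]}, {"translation": [108, 140, -17], "turn": [0, 0, 0]}, {"translation": [108, 140, -17], "turn": [0, 0, 0]}])

```text
clock: 23.28
position: [0.5794, -0.2925, 0.094]
ee_rot: [-3.139, -0.104, 0.005]
force: [-0.5, 0.9, 0.5]
width: 0.003
```

```bash
python3 - <<'E'
from h import *
corner("c",.085)
E
```

```text
c shift [0. 0. 9.] turn [-0.001  0.003 -0.002] clock 23.28 pos [ 0.5794 -0.2925  0.094 ] force [-0.5  0.9  0.5] w 0.003 q [ 0.08  0.63  0.47  1.68 -0.35  0.92  0.75]
```

Call:
jog_arm(commands=[{"translation": [0, 0, 3], "turn": [0, 0, 0]}, {"translation": [0, 0, 6], "turn": [0, 0, 0]}, {"translation": [0, 0, 8], "turn": [0, 0, 0]}, {"translation": [0, 0, 9.5], "turn": [0, 0, 0]}, {"translation": [0, 0, 10.5], "turn": [0, 0, 0]}, {"translation": [0, 0, 11.5], "turn": [0, 0, 0]}, {"translation": [0, 0, 12.5], "turn": [0, 0, 0]}, {"translation": [0, 0, 13], "turn": [0, 0, 0]}])

```text
clock: 23.95
position: [0.5805, -0.2928, 0.0841]
ee_rot: [-3.14, -0.105, -0.001]
force: [-3.5, 1.9, 10.0]
width: 0.004
```

Call:
jog_arm(commands=[{"translation": [0, 0, 0.7], "turn": [0, 0, 0]}, {"translation": [0, 0, 1.4], "turn": [0, 0, 0]}, {"translation": [0, 0, 2.1], "turn": [0, 0, 0]}, {"translation": [0, 0, 2.8], "turn": [0, 0, 0]}, {"translation": [0, 0, 2.8], "turn": [0, 0, 0]}])

```text
clock: 24.37
position: [0.5806, -0.2928, 0.0814]
ee_rot: [-3.14, -0.105, -0.002]
force: [-2.1, 2.7, 8.6]
width: 0.006
```

Call:
jog_arm(commands=[{"translation": [0, 0, 0.7], "turn": [0, 0, 0]}, {"translation": [0, 0, 1.4], "turn": [0, 0, 0]}, {"translation": [0, 0, 2.1], "turn": [0, 0, 0]}, {"translation": [0, 0, 2.5], "turn": [0, 0, 0]}, {"translation": [0, 0, 2.5], "turn": [0, 0, 0]}])

```text
clock: 24.78
position: [0.5808, -0.2929, 0.08]
ee_rot: [-3.14, -0.105, -0.003]
force: [-5.1, 3.6, 17.4]
width: 0.005
```

Call:
jog_arm(commands=[{"translation": [0, 0, 0.6], "turn": [0, 0, 0]}, {"translation": [0, 0, 1.0], "turn": [0, 0, 0]}, {"translation": [0, 0, 1.0], "turn": [0, 0, 0]}])

```text
clock: 25.03
position: [0.5809, -0.293, 0.0798]
ee_rot: [-3.14, -0.105, -0.004]
force: [-7.0, 5.4, 25.1]
width: 0.001
```

Call:
jog_arm(commands=[{"translation": [0, 0, -15], "turn": [0, 0, 0]}, {"translation": [-15, 0, -24], "turn": [0, 0, 0]}, {"translation": [-50, 0, -26], "turn": [0, 0, 0]}, {"translation": [-85, 0, -26], "turn": [0, 0, 0]}, {"translation": [-108, 0, -24], "turn": [0, 0, 0]}, {"translation": [-108, 0, -18], "turn": [0, 0, 0]}, {"translation": [-108, 0, -18], "turn": [0, 0, 0]}])

```text
clock: 25.62
position: [0.4712, -0.3001, 0.0946]
ee_rot: [-3.139, -0.102, 0.0]
force: [0.8, -0.1, 0.9]
width: 0.006
```

```bash
python3 - <<'E'
from h import *
corner("a",.080)
E
```

```text
a shift [ 0.4 -0.1 14.6] turn [-0.001  0.    -0.004] clock 25.62 pos [ 0.4712 -0.3001  0.0946] force [ 0.8 -0.1  0.9] w 0.006 q [ 0.13  0.51  0.48  1.91 -0.32  0.8   0.85]
```

Call:
jog_arm(commands=[{"translation": [0, 0, 5], "turn": [0, 0, 0]}, {"translation": [0, 0, 10], "turn": [0, 0, 0]}, {"translation": [0, 0, 12.5], "turn": [0, 0, 0]}, {"translation": [0, 0, 14], "turn": [0, 0, 0]}, {"translation": [0, 0, 15], "turn": [0, 0, 0]}, {"translation": [0, 0, 16], "turn": [0, 0, 0]}, {"translation": [0, 0, 16.5], "turn": [0, 0, 0]}, {"translation": [0, 0, 16.5], "turn": [0, 0, 0]}])

```text
clock: 26.28
position: [0.4732, -0.3, 0.0799]
ee_rot: [-3.139, -0.105, -0.002]
force: [-5.7, 6.0, 22.4]
width: 0.001
```

Call:
jog_arm(commands=[{"translation": [0, 0, -15], "turn": [0, 0, 0]}, {"translation": [0, 0, -48], "turn": [0, 0, 0]}, {"translation": [20, -26, -50], "turn": [0, 0, 0]}, {"translation": [43, -56, -50], "turn": [0, 0, 0]}, {"translation": [66, -86, -50], "turn": [0, 0, 0]}, {"translation": [87, -114, -45], "turn": [0, 0, 0]}, {"translation": [101, -132, -35], "turn": [0, 0, 0]}, {"translation": [108, -140, -22], "turn": [0, 0, 0]}, {"translation": [108, -140, -17], "turn": [0, 0, 0]}, {"translation": [108, -140, -17], "turn": [0, 0, 0]}])

```text
clock: 27.12
position: [0.5695, -0.1536, 0.0936]
ee_rot: [3.139, 0.105, -0.005]
force: [-0.7, -0.8, 0.6]
width: 0.01
```

```bash
python3 - <<'E'
from h import *
corner("d",.080)
E
```

```text
d shift [ 0.3 -0.8 13.6] turn [ 0.     0.003 -0.002] clock 27.12 pos [ 0.5695 -0.1536  0.0936] force [-0.7 -0.8  0.6] w 0.01 q [-0.15  0.55  0.47  1.83 -0.32  0.84  0.55]
```

Call:
jog_arm(commands=[{"translation": [0, 0, 5], "turn": [0, 0, 0]}, {"translation": [0, 0, 9], "turn": [0, 0, 0]}, {"translation": [0, 0, 12], "turn": [0, 0, 0]}, {"translation": [0, 0, 13], "turn": [0, 0, 0]}, {"translation": [0, 0, 14], "turn": [0, 0, 0]}, {"translation": [0, 0, 15], "turn": [0, 0, 0]}, {"translation": [0, 0, 15.5], "turn": [0, 0, 0]}, {"translation": [0, 0, 15.5], "turn": [0, 0, 0]}])

```text
clock: 27.78
position: [0.571, -0.1535, 0.0803]
ee_rot: [3.14, 0.105, 0.001]
force: [-0.9, -0.1, 3.7]
width: 0.005
```

Call:
jog_arm(commands=[{"translation": [0, 0, 0.7], "turn": [0, 0, 0]}, {"translation": [0, 0, 1.4], "turn": [0, 0, 0]}, {"translation": [0, 0, 2.0], "turn": [0, 0, 0]}, {"translation": [0, 0, 2.0], "turn": [0, 0, 0]}])

```text
clock: 28.12
position: [0.5713, -0.1535, 0.0799]
ee_rot: [-3.139, -0.104, -0.002]
force: [-7.0, 2.2, 21.8]
width: 0.001
```

All four corners sit at 0.080 and are stiff there. Now the pin: fingers shut, turned so the jaw axis lies along the pin, starting beyond its head.

```bash
cat >> h.py <<'E'
def tubp(a,b,z):
    y=.069; u=np.array([np.cos(y),np.sin(y)]); v=np.array([-u[1],u[0]]); return [*(np.array([.5207,-.2264])+a*u+b*v),z]
E
python3 - <<'E'
from h import *
go(tubp(.086,.110,.15),-1.502)
E
```

```text
shift [ 30.5 -40.9 -70.1] turn [-2.000e-03 -1.000e-03  1.568e+00] clock 28.12 pos [ 0.5713 -0.1535  0.0799] force [-7.   2.2 21.8] w 0.001 q [-0.14  0.57  0.46  1.84 -0.34  0.81  0.56]
```

Call:
jog_arm(commands=[{"translation": [0, 0, -20], "turn": [0, 0, 0]}, {"translation": [0, 0, -50], "turn": [0, 0, 0.12]}, {"translation": [10, -20, -70], "turn": [0, 0, 1.568]}, {"translation": [30.5, -41, -70], "turn": [0, 0, 1.568]}, {"translation": [30.5, -41, -70], "turn": [0, 0, 1.568]}, {"translation": [30.5, -41, -70], "turn": [0, 0, 1.568]}, {"translation": [30.5, -41, -70], "turn": [0, 0, 1.568]}, {"translation": [30.5, -41, -70], "turn": [0, 0, 1.568]}, {"translation": [30.5, -41, -70], "turn": [0, 0, 1.568]}, {"translation": [30.5, -41, -70], "turn": [0, 0, 1.568]}, {"translation": [30.5, -41, -70], "turn": [0, 0, 1.568]}, {"translation": [30.5, -41, -70], "turn": [0, 0, 1.568]}])

```text
clock: 29.12
position: [0.5987, -0.11, 0.1479]
ee_rot: [-2.492, 1.912, -0.0]
force: [-0.4, -0.0, -0.6]
width: 0.002
```

Call:
jog_arm(commands=[{"translation": [0, 0, 0], "turn": [0, 0, 0.35]}, {"translation": [0, 0, 0], "turn": [0, 0, 0.35]}, {"translation": [0, 0, 0], "turn": [0, 0, 0.35]}, {"translation": [0, 0, 0], "turn": [0, 0, 0.35]}, {"translation": [0, 0, 0], "turn": [0, 0, 0.35]}])

```text
clock: 29.53
position: [0.5986, -0.1101, 0.1477]
ee_rot: [2.132, -2.307, 0.0]
force: [0.3, -0.7, -0.1]
width: 0.01
```

```bash
python3 - <<'E'
from h import *
i=arm.camera_info("wrist"); im=arm.get_image("wrist"); cv2.imwrite("pics/w8.png",im)
go(tubp(.086,.110,.06),-1.502)
print(np.round(px("wrist",[tubp(.086,.063,.072),tubp(.071,.089,.080),tubp(.086,.11,.06)],i)).tolist())
for d in arm.landmark_of("wrist","pin_head")[:3]: print(round(d["confidence"],2),np.round(d["at"]),at_z("wrist",d["at"],.072,i))
E
```

```text
shift [ 0.5 -0.3 87.8] turn [ 0.    -0.    -0.147] clock 29.58 pos [ 0.5986 -0.1101  0.1478] force [-0.3 -0.8 -0.1] w 0.004 q [-0.52  0.65  0.97  1.76 -0.61  1.07 -0.98]
[[396.0, 243.0], [360.0, 275.0], [323.0, 248.0]]
0.89 [392. 243.] [ 0.60243416 -0.1551908   0.072     ]
0.74 [392. 295.] [ 0.56661063 -0.15378533  0.072     ]
```

View pics/w8.png

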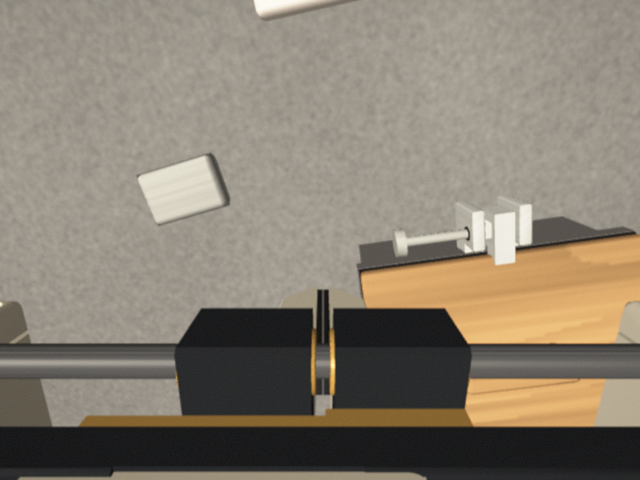

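The pin head is at (395,243), predicted (396,243), with a clear approach. I straighten the turn and lower beside it.

Call:
jog_arm(commands=[{"translation": [0.5, 0, 15], "turn": [0, 0, -0.12]}, {"translation": [0.5, 0, 45], "turn": [0, 0, -0.147]}, {"translation": [0.5, 0, 75], "turn": [0, 0, -0.147]}, {"translation": [0.5, 0, 86], "turn": [0, 0, -0.147]}, {"translation": [0.5, 0, 88], "turn": [0, 0, -0.147]}, {"translation": [0.5, 0, 88], "turn": [0, 0, -0.147]}, {"translation": [0.5, 0, 88], "turn": [0, 0, -0.147]}])

```text
clock: 30.22
position: [0.5994, -0.1114, 0.0612]
ee_rot: [-2.292, 2.148, -0.003]
force: [0.1, 0.8, 1.0]
width: 0.002
```

```bash
python3 - <<'E'
from h import *
go(tubp(.086,.043,.06),-1.502)
E
```

```text
shift [66.3  0.2  1.3] turn [-0.002 -0.001 -0.004] clock 30.22 pos [ 0.5994 -0.1114  0.0612] force [0.1 0.8 1. ] w 0.002 q [-0.44  0.73  0.84  1.83 -0.68  0.9  -0.78]
```

Call:
jog_arm(commands=[{"translation": [10, 0, 1], "turn": [0, 0, 0]}, {"translation": [18, 0, 1], "turn": [0, 0, 0]}, {"translation": [22, 0, 1], "turn": [0, 0, 0]}, {"translation": [26, 0, 1], "turn": [0, 0, 0]}, {"translation": [30, 0, 1], "turn": [0, 0, 0]}, {"translation": [33, 0, 1], "turn": [0, 0, 0]}, {"translation": [36, 0, 1], "turn": [0, 0, 0]}, {"translation": [36, 0, 1], "turn": [0, 0, 0]}])

```text
clock: 30.88
position: [0.601, -0.1472, 0.0589]
ee_rot: [-2.292, 2.149, -0.001]
force: [0.6, 0.2, 0.0]
width: 0.003
```

```bash
python3 - <<'E'
from h import *
go(tubp(.086,.043,.06),-1.502)
E
```

```text
shift [30.5 -0.5 -1.1] turn [-0.    -0.    -0.005] clock 30.88 pos [ 0.601  -0.1472  0.0589] force [0.6 0.2 0. ] w 0.003 q [-0.37  0.74  0.83  1.81 -0.68  0.91 -0.73]
```

Call:
jog_arm(commands=[{"translation": [3, 0, -1], "turn": [0, 0, 0]}, {"translation": [6, 0, -1], "turn": [0, 0, 0]}, {"translation": [9, 0, -1], "turn": [0, 0, 0]}, {"translation": [12, 0, -1], "turn": [0, 0, 0]}, {"translation": [15, 0, -1], "turn": [0, 0, 0]}, {"translation": [18, 0, -1], "turn": [0, 0, 0]}, {"translation": [20, 0, -1], "turn": [0, 0, 0]}, {"translation": [20, 0, -1], "turn": [0, 0, 0]}])

```text
clock: 31.55
position: [0.6021, -0.1675, 0.0599]
ee_rot: [2.291, -2.149, 0.001]
force: [0.4, 0.4, -0.4]
width: 0.009
```

```bash
python3 - <<'E'
from h import *
go(tubp(.086,.043,.06),-1.502)
i=arm.camera_info("wrist"); im=arm.get_image("wrist"); cv2.imwrite("pics/c9.png",cv2.resize(im[120:400,220:620],None,fx=1.9,fy=1.9))
E
```

```text
shift [10.1 -0.7 -0.1] turn [-0.    -0.001 -0.005] clock 31.55 pos [ 0.6021 -0.1675  0.0599] force [ 0.4  0.4 -0.4] w 0.009 q [-0.33  0.75  0.83  1.79 -0.68  0.92 -0.71]
```

View pics/c9.png

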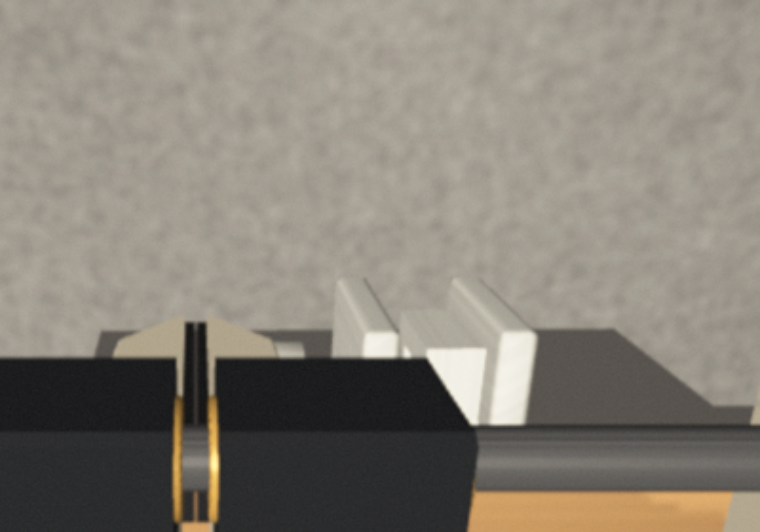

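The crop shows the finger against the pin head at (290,350), which is nearing the cheek at (335,330). The pin is travelling, so I keep pushing slowly and watch the force.

Call:
jog_arm(commands=[{"translation": [2, 0, 0], "turn": [0, 0, 0]}, {"translation": [4, 0, 0], "turn": [0, 0, 0]}, {"translation": [6, 0, 0], "turn": [0, 0, 0]}, {"translation": [8, 0, 0], "turn": [0, 0, 0]}, {"translation": [9, 0, 0], "turn": [0, 0, 0]}, {"translation": [9, 0, 0], "turn": [0, 0, 0]}])

```text
clock: 32.1
position: [0.6028, -0.1761, 0.0599]
ee_rot: [2.292, -2.149, 0.001]
force: [-0.2, 0.3, 0.0]
width: 0.006
```

```bash
python3 - <<'E'
from h import *
go(tubp(.086,.043,.06),-1.502)
E
```

```text
shift [ 1.5 -0.6 -0.1] turn [-0.    -0.    -0.005] clock 32.1 pos [ 0.6028 -0.1761  0.0599] force [-0.2  0.3  0. ] w 0.006 q [-0.32  0.75  0.83  1.78 -0.68  0.92 -0.7 ]
```

Call:
jog_arm(commands=[{"translation": [1.5, 0, 0], "turn": [0, 0, 0]}, {"translation": [3, 0, 0], "turn": [0, 0, 0]}, {"translation": [4.5, 0, 0], "turn": [0, 0, 0]}, {"translation": [6, 0, 0], "turn": [0, 0, 0]}])

```text
clock: 32.43
position: [0.6031, -0.1788, 0.0596]
ee_rot: [-2.292, 2.145, 0.006]
force: [-3.9, 13.7, 8.8]
width: 0.005
```

```bash
python3 - <<'E'
from h import *
go(tubp(.086,.034,.06),-1.502)
i=arm.camera_info("wrist"); im=arm.get_image("wrist"); cv2.imwrite("pics/c10.png",cv2.resize(im[240:360,280:480],None,fx=3.5,fy=3.5))
E
```

```text
shift [ 7.8 -0.6 -0.4] turn [ 0.001  0.005 -0.003] clock 32.43 pos [ 0.6031 -0.1788  0.0596] force [-3.9 13.7  8.8] w 0.005 q [-0.31  0.75  0.82  1.77 -0.68  0.93 -0.69]
```

View pics/c10.png

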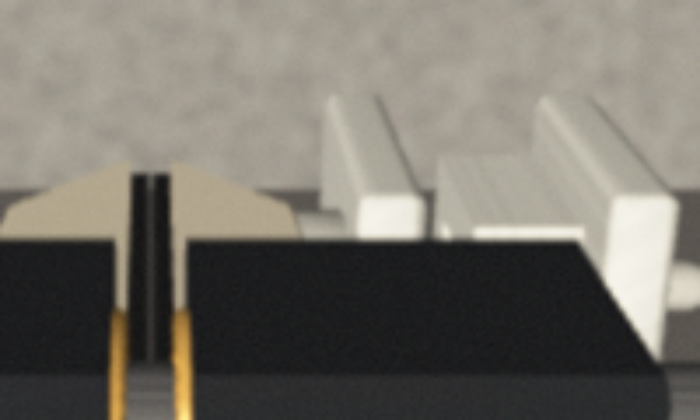

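The pin tip sticks out beyond the −y cheek at (685,280), its head is against the +y cheek, and the force rose to 14 N, which is a hard stop at TCP y ≈ 42 mm (24 + ~18 expected). I back off, lift clear, and check numerically (picture views are used up).

Call:
jog_arm(commands=[{"translation": [-10, 0, 0], "turn": [0, 0, 0]}, {"translation": [-40, 0, 0], "turn": [0, 0, 0]}, {"translation": [-60, 0, -20], "turn": [0, 0, 0]}, {"translation": [-60, 0, -60], "turn": [0, 0, 0]}, {"translation": [-60, 0, -100], "turn": [0, 0, 0]}, {"translation": [-60, 0, -140], "turn": [0, 0, 0]}, {"translation": [-60, 0, -140], "turn": [0, 0, 0]}, {"translation": [-60, 0, -140], "turn": [0, 0, 0]}, {"translation": [-60, 0, -140], "turn": [0, 0, 0]}])

```text
clock: 33.23
position: [0.5992, -0.1215, 0.1996]
ee_rot: [-2.292, 2.148, -0.0]
force: [0.2, 0.5, -0.5]
width: 0.001
```

```bash
python3 - <<'E'
from h import *
def tub(P):
    y=.069; d=np.array(P[:2])-[.5207,-.2264]; return np.round([d@[np.cos(y),np.sin(y)],d@[-np.sin(y),np.cos(y)]],4)
for c in ("wrist","scene"):
    i=arm.camera_info(c); im=arm.get_image(c); cv2.imwrite(f"pics/{c}_end.png",im)
    for q,z in (("pin_head",.072),("lid_lug",.072),("lid_grip",.094),("tin",0),("remote",0)):
        for d in arm.landmark_of(c,q)[:2]: print(c,q,round(d["confidence"],2),np.round(d["at"]),np.round(at_z(c,d["at"],z,i),3),tub(at_z(c,d["at"],z,i)))
    print(np.round(px(c,[tubp(.086,.024,.072),tubp(.086,.062,.072)],i)).tolist())
go(tubp(.086,.11,.2),-1.502)
E
```

```text
wrist pin_head 0.59 [418. 230.] [ 0.606 -0.195  0.072] [0.087  0.0259]
wrist lid_lug 0.88 [451. 232.] [ 0.606 -0.22   0.072] [0.0852 0.0002]
wrist lid_grip 0.73 [542. 273.] [ 0.584 -0.284  0.094] [ 0.0594 -0.0614]
wrist tin 0.71 [200. 160.] [ 0.639 -0.007  0.   ] [0.1334 0.2104]
wrist remote 0.42 [452. 233.] [ 0.586 -0.247  0.   ] [ 0.0638 -0.025 ]
[[420.0, 231.0], [371.0, 231.0]]
scene pin_head 0.59 [251. 210.] [ 0.593 -0.193  0.072] [0.0746 0.0284]
scene pin_head 0.46 [326. 189.] [ 0.357 -0.129  0.072] [-0.1567  0.1086]
scene lid_lug 0.94 [425. 270.] [0.406 0.309 0.072] [-0.0773  0.542 ]
scene lid_lug 0.73 [244. 209.] [ 0.605 -0.213  0.072] [0.085  0.0077]
scene lid_grip 0.97 [444. 250.] [0.329 0.304 0.094] [-0.1546  0.5428]
scene lid_grip 0.68 [263. 189.] [ 0.519 -0.23   0.094] [-0.0016 -0.0038]
scene tin 0.69 [280. 266.] [ 0.631 -0.014  0.   ] [0.1242 0.2045]
scene tin 0.58 [468. 333.] [0.435 0.484 0.   ] [-0.0368  0.7143]
scene remote 0.89 [210. 265.] [ 0.774 -0.145  0.   ] [0.2585 0.0638]
scene remote 0.33 [259. 177.] [ 0.41  -0.406  0.   ] [-0.1225 -0.1715]
[[247.0, 211.0], [255.0, 217.0]]
shift [-11.   -0.3  -0.3] turn [ 0.    -0.    -0.004] clock 33.83 pos [ 0.5993 -0.1218  0.1997] force [-0.2 -0.5  0.1] w 0.002 q [-0.51  0.58  0.98  1.69 -0.52  1.15 -0.89]
```

```bash
python3 - <<'E'
from cell import arm
print(arm.sign_off())
E
```

```text
the job is handed in; nothing more can be done
None
```

The job is handed in at about 34 s on the clock: the canister is in the tub, the lid is on and pressed down, and the pin is pushed home. The arm was clear of everything at hand-in.

- **Canister:** it stands on the free part of the tub floor; the wrist picture confirmed it inside.
- **Lid:** I set it on with the lug between the fork cheeks. I pressed the corners in the order a, d, b, c, then a and d again. Each corner slid at about 10–13 N and then stopped hard at 0.080 m, the seated height. The most I read on any press was 26.5 N. I did not press b and c a second time.
- **Pin:** I pushed it until the force rose to about 14 N at a hard stop. Its tip then showed beyond the far cheek.

**Last checks:**
- The wrist landmark put the pin head at tub y = 26 mm, against 24 mm when home, and the lug at tub (85, 0) mm. The 2 mm gap is within what I'd expect from the landmark network, which was only 0.59 confident. I took the pin as home from the hard stop and the visible tip.
- The wrist camera gave a wrong `lid_grip` landmark (off by about 85 mm) and a wrong `remote` landmark. The scene camera had the lid handle within about 4 mm of the tub centre.
- Both cameras placed the tin within about 5 mm of its starting spot. The remote was only roughly checked, and I did not re-measure the tumbler, dish or phone stand at the end. No move was planned near any of them.
- I had used up the picture views, so the final state was checked by landmarks and forces only.

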